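# Unlock the panel drying rack and load the carrying tray

### The job

The painting panels in the drying rack are ready to go out. Take the hex key from its stand, find the recessed hex socket in the rack's grey lock with it, turn it anticlockwise (seen from above) as far as it goes so that the hold-down bar is drawn off the panels, and put the key back upright in its stand. Slide every panel up out of the rack and stand it on edge in a bay of the carrying tray, right down on the floor of the bay, and leave the ink jar, the mug and the tape roll where they are.

Things in the scene. Friction and masses are not known exactly. Their poses are not given: they have to be found in the camera images.
- rack: Wooden drying rack, fixed; position and yaw vary. Origin: at table height, amid its 4 slots, which lie along its x at y = -75, -25, 25, 75 mm (which are filled varies). Base board 15 mm thick. Posts at each end of a slot, 80 mm high, have grooves 11 mm wide for the panel's upright edges (|x| = 37..57 mm). Grey lock block, 84 x 84 x 70 mm high, at x = 0, y = 180 mm.
- socket (a point): Centre of the mouth of the lock's hex socket, 64 mm above the table, at the bottom of a recess 38 x 38 mm, 6 mm deep, in the lock's top; turns with the socket. The hex hole is 23.6 mm across flats (two flats square to this point's x), 30 mm deep, upright, not chamfered. Takes about 0.1 N m to turn.
- lock (a joint): Turn of the hex socket, rad: 0 is locked, grows anticlockwise seen from above, stops at 6.4 (fully open, about one whole turn). It stays where it is left. Starts between 0 and 0.4. A gear moves the bar 5.6 mm per rad.
- bar (a joint): Travel of the hold-down bar, m: 0 locked, 0.036 fully drawn back. Aluminium bar 212 x 16 x 12 mm along the rack's y, 2 mm above the panels' top edges, its middle at rack x = 40 mm + travel, its top 149 mm above the table, on an upright at rack y = 112 mm. Panels under it cannot be lifted.
- stand: Dark wooden stand of the key, fixed; position and yaw vary. Block 56 x 56 x 75 mm high with an upright square hole 31 mm wide right through. Origin: middle of its underside.
- key_mid (a point): Middle of the hex key's handle: black, square, 30 x 30 mm, 60 mm high, faces square to x and y here; z up. Below it a steel collar 48 mm across, 6 mm thick, then the shaft. 0.22 kg. At the start the key stands in the stand, collar on its top, this point 111 mm above the table, yaw varies. Fully down in the socket this point is 130 mm above the table; the key stands there by itself.
- key_tip (a point): Tip of the hex key, on its axis, 96 mm below the handle's middle. Steel hex shaft, 60 mm long from collar to tip, 22 mm across flats (two flats square to x); its last 10 mm taper, six-sided, to 13 mm across flats. It has about 3 mm of play in the stand's hole.
- tray: Loose plywood carrying tray, 146 (x) x 169 (y) x 75 mm high, 0.95 kg; position and yaw vary and it may get knocked aside. Origin: middle of its underside. Floor 10 mm thick. Three bays along its x, 126 mm long and 15 mm wide, at y = -50, 0 and 50 mm, with solid wood between them.
- panel0_mid (a point): Centre of a painting panel (all alike): plywood, white on one side, 110 mm (x) x 8 mm (y) x 120 mm high (z), about 0.1 kg. In the rack its centre is 75 mm above the table, fully down in the tray 70 mm. None at the start if absent.
- panel1_mid (a point): Centre of a painting panel (all alike): plywood, white on one side, 110 mm (x) x 8 mm (y) x 120 mm high (z), about 0.1 kg. In the rack its centre is 75 mm above the table, fully down in the tray 70 mm. None at the start if absent.
- panel2_mid (a point): Centre of a painting panel (all alike): plywood, white on one side, 110 mm (x) x 8 mm (y) x 120 mm high (z), about 0.1 kg. In the rack its centre is 75 mm above the table, fully down in the tray 70 mm. None at the start if absent.
- panel3_mid (a point): Centre of a painting panel (all alike): plywood, white on one side, 110 mm (x) x 8 mm (y) x 120 mm high (z), about 0.1 kg. In the rack its centre is 75 mm above the table, fully down in the tray 70 mm. None at the start if absent.
- ink: Bystander: amber glass ink jar with black cap, 52 mm wide, 85 mm high, at the far side of the table. Origin: middle of its underside.
- mug: Bystander: white mug, 80 mm wide, 90 mm high, at the near right. Origin: middle of its underside.
- tape: Bystander: roll of paper tape lying flat, 90 mm wide, 25 mm high, at the far side. Origin: middle of its underside.
There are look-alikes about, which are no part of the job. Of the things that look like the tray, take the one that is nearest to the robot's base at the start.

How it is judged:
By the outcome, as a careful person would: the job done as asked, in the order asked, and still so for the second after the job is handed in, with the robot touching nothing.
Of panel0, panel1, panel2, panel3 only 2 to 3 are there at a start; the rules pass over those that are not, and their reading is None.
At some moment in a run one of tray may be knocked a few centimetres aside while the robot is not near it.
It also fails if it takes over 210 s, if anything falls off the work surface, if the arm or the gripper's body presses on something with over 40 N, if the wrist force passes 120 N, or if a joint passes its speed limit or range.

### The arm

A 7-joint arm with a two-finger parallel gripper is mounted at the origin on the work surface. World frame = base frame: x ahead of the robot, y to its left, z up, the work surface at z = 0. Lengths are in mm, angles in rad, forces in N, time in s.
With the tool pointing down it reaches from about 400 to 875 mm from the base axis. Payload 4.4 kg.
Tool frame: the origin (TCP) lies at the very end of the fingers, on their centre line; the grasp point (between the pads) lies 19 mm behind it; y points along the fingers, x is the direction in which the jaws open and shut, and the axes are right-handed (so a half turn about y gives the same grasp; the last joint's range is limited). The gripper opens to 85 mm and grips with 20 to 120 N. Pads are 22 mm wide; open, the fingers measure 114 mm over their backs; the gripper's body (76 mm by 85 mm) begins 54 mm behind the grasp point. The pads swing forward as they close: fully open they stand 13 mm farther back than shut.
Start: joints at [-1.279, 0.628, 0.038, 1.517, -0.027, 0.996, -0.02], TCP at [227.617, 608.858, 231.313] pointing down, gripper open.
Joint ranges: [-3.06, 3.06], [-0.37, 2.12], [-1.25, 1.32], [0.18, 2.47], [-1.1, 4.24], [0.23, 1.98], [-2.94, 2.94]. Speed limits (rad/s): [2.57, 2.57, 3.14, 3.14, 3.14, 3.14, 3.14].

### API

Orientations are given as [roll, pitch, yaw] about the fixed x, y, z axes, in that order (R = Rz(yaw) Ry(pitch) Rx(roll)).
In Python, from cell import ctrl, get_image, nets gives the robot as it stands. The module is installed in compiled form; this text tells all that it offers.
- The arm moves only by the tool step_arm, never from a script. Its argument "moves" is text: rows parted by semicolons, each of 7 numbers parted by spaces: the shift along the tool's x, y, z normalised to -1 to 1, where 1 is 0.05 m, then the turn, a rotation vector about the tool's x, y, z normalised to -1 to 1, where 1 is 0.12 rad, then the opening, from 0 (shut) to 1 (fully open). A call has 1 to 20 rows; each row shifts and turns the commanded pose from where the row before left it, along the tool's axes as they then stand; what a row does not reach is not made up. A row lasts 1/10 s, in which the tool goes at most 50 mm and 8.59 degrees, less where a joint would pass 70% of its speed; a pose out of reach is approached as far as the arm can. A call with a number of a shift or a turn outside -1 to 1 is refused whole. A call with a gripper value outside its range is refused whole. The fingers move at their own pace and stop on an object; the grip force is fixed at half the most. Time passes only in rows, so rows that do not move let the fingers close. It gives the time, the measured TCP pose, the force and the opening at its end, in the units of the state.
- ctrl.read_state(): the state, without advancing time (a new reading comes with each control period).
- get_image(name): name is "side" or "top" or "wrist"; returns a dict with "color" (384x512x3 uint8, blue, green, red), "vertical_fov" (degrees; the focal length in pixels is half the picture's height over the tangent of half this angle, whatever the lens; pixels are square), "cx", "cy" (the principal point, pixels), "k1" (the pictures are not rectified: a ray, as slopes to the right and down, at radius r is drawn at 1 + k1 r^2 times it, then the intrinsics apply), "R" (3x3) and "t" (3): a world point X has camera coordinates R X + t; the wrist camera has in their place "T_tool_cam" (4x4, takes a point from camera to tool coordinates, whose origin is the TCP and whose axes are the tool frame's). Camera axes: x right, y down, z forward; pixel columns grow to the right and rows downward; lengths in mm; the calibration is good to about 2 mm. A picture is of the moment at which its call begins: read the wrist's pose just before it. There is no depth.
- ctrl.finish_job(): hands the job in, once; it reports no verdict.
Trained networks look in a picture, given as the dict that the camera call returned (one of the last four; its "shot" number tells which), for a name from the list of things; names that differ only in an ending like _2 or _b are one class to them, and where a whole thing is asked for, a point or a joint stands for the part that bears it (a point fixed in the world has none). Each returns a list of dicts, best first, with "conf" (0 to 1); they miss things now and then, are a little off and sometimes report something else, mostly with a low value. They report only what shows in the picture. A call takes as long as a camera call. They do not tell look-alikes from the thing itself.
- nets.find_in(picture, target): "position" ([x, y, z] in mm, in world coordinates, good to about 4 mm: the middle of the surface that is visible of it).
- nets.cut_out(picture, target): "pixels" (384x512 bool, what is visible of it).
- nets.place_of(picture, target): "position" ([x, y, z] in mm, in world coordinates, good to about 4 mm: a listed point, or the origin of a listed thing).
The state is a dict: "clock": time; "qpos": joint angles; "qd": joint speeds; "tau": joint torques, N m; "eef_pos": TCP position; "tool_rot": TCP orientation; "force": force on the tool from outside, world axes, zero at the start; "torque": the same for the moment, N m; "width": finger opening in mm.
Only numpy, scipy, OpenCV 4.12 (cv2) and the standard library are available. Lean on these libraries where they do the work, as an engineer would, in place of code of your own. Each camera call takes 0.05 s, during which the arm holds its last target.

## Working session

There is one attempt and no reset: what is moved stays moved. The work goes in short steps, Python scripts to look and compute and a tool call to move; the robot and the scene stay as the last step left them, time stands still between calls to the robot, and variables do not carry over. Pictures are saved under pics/ and viewed, and the job is handed in when it is done.

Besides the shell and the picture viewer there is one more tool, called after ">>>" by a JSON object that holds its "method" and its "body". step_arm: Moves the arm, as the interface text tells. Scaled input: -1 to 1 covers 0.05 m each way for a shift and 0.12 rad each way for a turn. Its arguments: {"type":"object","properties":{"moves":{"type":"string"}},"required":["moves"]}

```bash
mkdir -p pics; python3 - <<'E'
from cell import ctrl,get_image,nets
import cv2,numpy as np
s=ctrl.read_state();print({k:np.round(v,3).tolist() for k,v in s.items()})
for n in ["side","top","wrist"]:
    p=get_image(n);cv2.imwrite(f"pics/{n}0.png",p["color"])
    print(n,{k:np.round(v,4).tolist() for k,v in p.items() if k not in("color","shot")})
    for t in ["rack","socket","lock","bar","stand","key_mid","key_tip","tray","panel0_mid","ink","mug","tape"]:
        for f in (nets.place_of,):
            try:
                print(t,[(np.round(d["position"]).tolist(),round(d["conf"],2)) for d in f(p,t)])
            except Exception as e: print(t,e)
print(ctrl.read_state()["clock"])
E
```

```text
{'clock': 0.0, 'qpos': [-1.279, 0.629, 0.038, 1.518, -0.027, 0.996, -0.02], 'qd': [-0.0, 0.0, -0.001, -0.001, -0.001, 0.002, -0.001], 'tau': [0.001, -56.34, 1.227, -19.343, 0.011, 0.011, -0.0], 'eef_pos': [227.394, 608.284, 230.425], 'tool_rot': [-1.571, 0.002, 1.213], 'force': [-0.208, -0.322, -1.405], 'torque': [-0.032, 0.019, 0.02], 'width': 85.246}
side {'vertical_fov': 52.1257, 'cx': 261.1292, 'cy': 187.5342, 'k1': -0.0786, 'R': [[0.9849, -0.1724, 0.0174], [-0.1217, -0.76, -0.6384], [0.1233, 0.6267, -0.7695]], 't': [-563.2088, 81.3976, 1149.7351]}
rack [([533.0, 197.0, 3.0], 0.71)]
socket [([565.0, 376.0, 62.0], 0.6)]
lock it knows: ink, key_mid, key_tip, mug, panel0_mid, panel1_mid, panel2_mid, panel3_mid, rack, socket, stand, tape, tray
bar it knows: ink, key_mid, key_tip, mug, panel0_mid, panel1_mid, panel2_mid, panel3_mid, rack, socket, stand, tape, tray
stand [([574.0, -23.0, 0.0], 0.55)]
key_mid [([571.0, -26.0, 112.0], 0.85)]
key_tip [([519.0, 133.0, 80.0], 0.62)]
tray [([611.0, -535.0, 2.0], 0.72), ([581.0, -284.0, -3.0], 0.69), ([566.0, 377.0, 63.0], 0.46)]
panel0_mid [
[... 876 characters left out ...]
[522.0, 127.0, 75.0], 0.62)]
ink [([748.0, -80.0, 1.0], 0.83)]
mug [([362.0, -408.0, 0.0], 0.81)]
tape [([772.0, 94.0, -2.0], 0.71)]
wrist {'vertical_fov': 63.1768, 'cx': 256.8619, 'cy': 188.2302, 'k1': -0.0556, 'T_tool_cam': [[1.0, 0.0003, -0.0007, -0.0691], [0.0007, -0.2884, 0.9575, -143.2021], [0.0001, -0.9575, -0.2884, 72.9064], [0.0, 0.0, 0.0, 1.0]]}
rack []
socket []
lock it knows: ink, key_mid, key_tip, mug, panel0_mid, panel1_mid, panel2_mid, panel3_mid, rack, socket, stand, tape, tray
bar it knows: ink, key_mid, key_tip, mug, panel0_mid, panel1_mid, panel2_mid, panel3_mid, rack, socket, stand, tape, tray
stand []
key_mid []
key_tip []
tray []
panel0_mid []
ink []
mug []
tape []
1.65
```

View pictures.

View pics/side0.png

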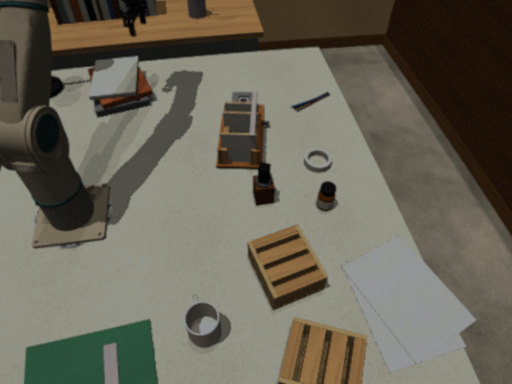

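View pics/top0.png

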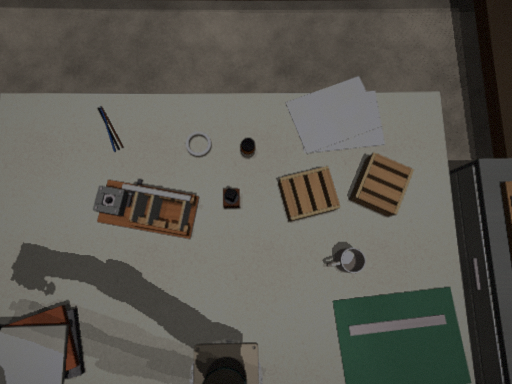

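View pics/wrist0.png

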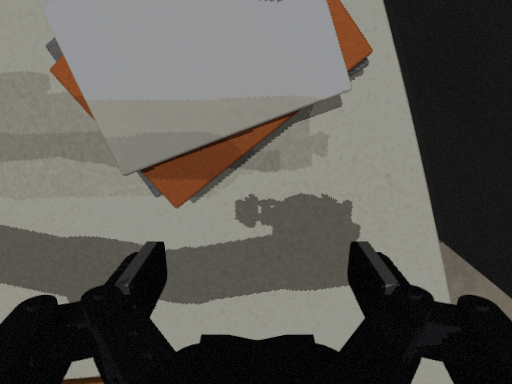

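```bash
python3 - <<'E'
import cv2,numpy as np
a=cv2.imread("pics/top0.png")
cv2.imwrite("pics/c1.png",cv2.resize(a[165:250,85:250],None,fx=4.8,fy=4.8,interpolation=cv2.INTER_CUBIC))
a=cv2.imread("pics/side0.png")
cv2.imwrite("pics/c2.png",cv2.resize(a[85:210,190:350],None,fx=4.7,fy=4.7,interpolation=cv2.INTER_CUBIC))
E
```

```text
(no output)
```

View pics/c1.png

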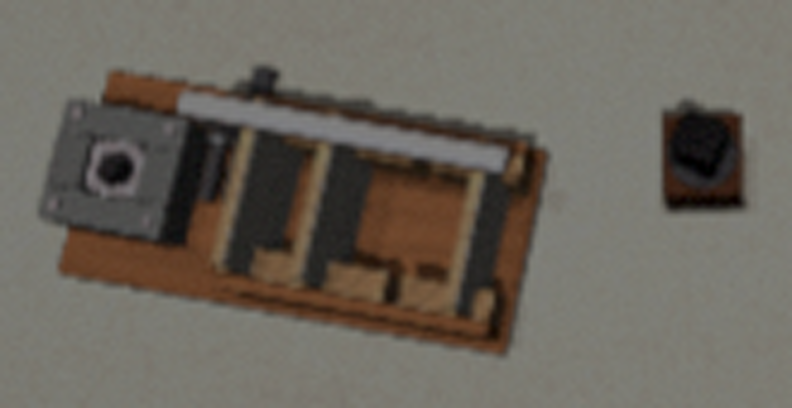

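View pics/c2.png

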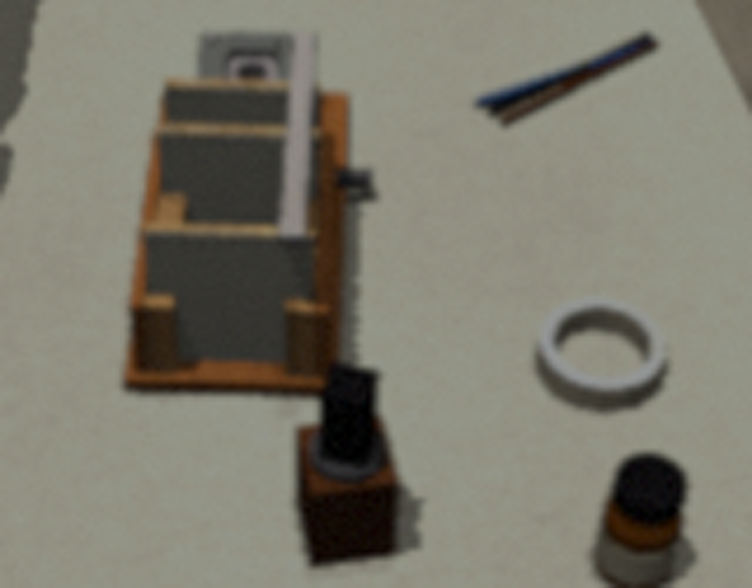

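```bash
cat > h.py <<'E'
import numpy as np,cv2,sys
from scipy.spatial.transform import Rotation as Ro
from cell import ctrl,get_image,nets
def Rt(rpy): return Ro.from_euler('xyz',rpy).as_matrix()
def go(pos,yaw,n=None,grip=1.0,vmax=0.95,dyaw=None):
    """print row for constant motion to pos,yaw (tool down)."""
    s=ctrl.read_state();p0=np.array(s["eef_pos"]);R0=Ro.from_euler('xyz',s["tool_rot"])
    Rg=Ro.from_euler('xyz',[-np.pi/2,0,yaw])
    w=(R0.inv()*Rg).as_rotvec()
    d0=np.array(pos)-p0
    if n is None: n=int(max(np.ceil(np.linalg.norm(d0)/50/vmax),np.ceil(np.linalg.norm(w)/.12/vmax),1))
    S=sum((R0*Ro.from_rotvec(w*k/n)).as_matrix() for k in range(n))
    d=np.linalg.solve(S,d0)
    print(n,"rows of:"," ".join("%.3f"%v for v in [*(d/50),*(w/n/.12),grip]))
def st():
    s=ctrl.read_state();print("t %.2f"%s["clock"],"p",np.round(s["eef_pos"],1),"rpy",np.round(s["tool_rot"],3),"q",np.round(s["qpos"],2),"F",np.round(s["force"],1),"T",np.round(s["torque"],2),"w %.1f"%s["width"]);return s
def shot(n,name=None):
    s=ctrl.read_state();p=get_image(n)
    if n=="wrist":
        T=np.eye(4);T[:3,:3]=Rt(s["tool_rot"]);T[:3,3]=s["eef_pos"]
        C=T@np.array(p["T_tool_cam"]);R=C[:3,:3].T;p["Rw"]=R;p["tw"]=-R@C[:3,3]
    else: p["Rw"]=np.array(p["R"]);p["tw"]=np.array(p["t"])
    p["f"]=192/np.tan(np.radians(p["vertical_fov"]/2))
    if name: cv2.imwrite(f"pics/{name}.png",p["color"])
    return p
def proj(p,X):
    X=np.atleast_2d(X).astype(float);c=X@p["Rw"].T+p["tw"];u=c[:,:2]/c[:,2:]
    u=u*(1+p["k1"]*(u**2).sum(1,keepdims=True));return u*p["f"]+[p["cx"],p["cy"]]
def ray(p,uv,z):
    """world points of pixels at height z"""
    uv=np.atleast_2d(uv).astype(float);d=(uv-[p["cx"],p["cy"]])/p["f"];u=d.copy()
    for _ in range(20):u=d/(1+p["k1"]*(u**2).sum(1,keepdims=True))
    v=np.c_[u,np.ones(len(u))]@p["Rw"];o=-p["Rw"].T@p["tw"]
    return o+v*((z-o[2])/v[:,2])[:,None]
def Z(y):return np.array([[np.cos(y),-np.sin(y)],[np.sin(y),np.cos(y)]])
E
python3 - <<'E'
from h import *
st();go([570,365,320],0.58)
E
```

```text
t 1.65 p [227.6 608.9 231.3] rpy [-1.571 -0.     1.213] q [-1.28  0.63  0.04  1.52 -0.03  1.   -0.02] F [ 0.6 -0.1  0.6] T [-0.03 -0.01 -0.07] w 85.2
10 rows of: 0.020 -0.177 -0.855 -0.000 0.527 0.000 1.000
```

>>> {"method": "step_arm", "body": {"moves": "0.02 -0.177 -0.855 0 0.527 0 1;0.02 -0.177 -0.855 0 0.527 0 1;0.02 -0.177 -0.855 0 0.527 0 1;0.02 -0.177 -0.855 0 0.527 0 1;0.02 -0.177 -0.855 0 0.527 0 1;0.02 -0.177 -0.855 0 0.527 0 1;0.02 -0.177 -0.855 0 0.527 0 1;0.02 -0.177 -0.855 0 0.527 0 1;0.02 -0.177 -0.855 0 0.527 0 1;0.02 -0.177 -0.855 0 0.527 0 1;0 0 0 0 0 0 1;0 0 0 0 0 0 1"}}

```text
clock: 2.85
eef_pos: [571.2, 363.4, 320.0]
tool_rot: [-1.571, -0.0, 0.578]
force: [-1.9, 0.4, -0.3]
width: 85.5
```

```bash
python3 - <<'E'
from h import *
st();p=shot("wrist","w1")
for t in ["socket","rack"]: print(t,[(np.round(d["position"],1).tolist(),round(d["conf"],2)) for d in nets.place_of(p,t)])
go([572,-25,330],0)
E
```

```text
t 2.85 p [571.2 363.4 320. ] rpy [-1.571 -0.     0.578] q [-0.73  0.61  0.23  1.31 -0.14  1.23  0.08] F [-1.9  0.4 -0.3] T [ 0.05  0.02 -0.08] w 85.5
socket [([573.5, 375.5, 61.2], 0.68)]
rack []
9 rows of: -0.274 -0.024 -0.839 -0.001 0.540 -0.001 1.000
```

View pics/w1.png

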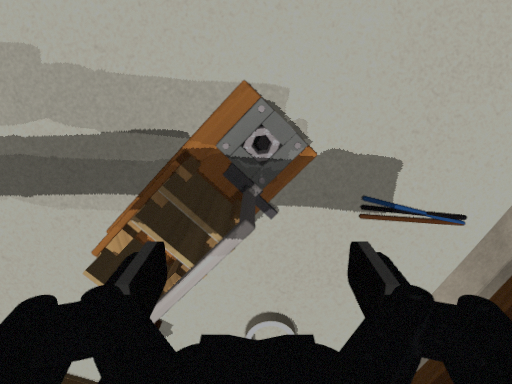

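```bash
python3 - <<'E'
import cv2
a=cv2.imread("pics/w1.png")
cv2.imwrite("pics/w1c.png",cv2.resize(a[85:205,205:325],None,fx=5,fy=5,interpolation=cv2.INTER_CUBIC))
E
```

```text
(no output)
```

View pics/w1c.png

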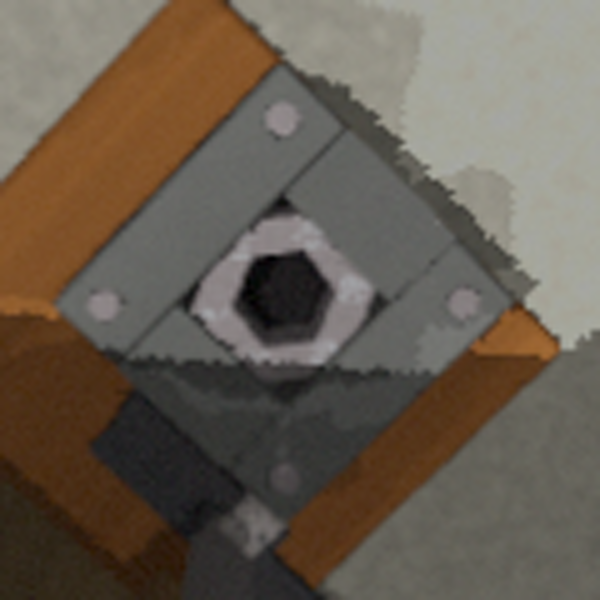

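>>> {"method": "step_arm", "body": {"moves": "-0.274 -0.024 -0.839 0 0.54 0 1;-0.274 -0.024 -0.839 0 0.54 0 1;-0.274 -0.024 -0.839 0 0.54 0 1;-0.274 -0.024 -0.839 0 0.54 0 1;-0.274 -0.024 -0.839 0 0.54 0 1;-0.274 -0.024 -0.839 0 0.54 0 1;-0.274 -0.024 -0.839 0 0.54 0 1;-0.274 -0.024 -0.839 0 0.54 0 1;-0.274 -0.024 -0.839 0 0.54 0 1;0 0 0 0 0 0 1;0 0 0 0 0 0 1"}}

```text
clock: 4.1
eef_pos: [572.3, -26.3, 330.7]
tool_rot: [-1.57, -0.0, -0.002]
force: [1.0, 1.8, -0.6]
width: 85.8
```

```bash
python3 - <<'E'
from h import *
st();p=shot("wrist","w2")
for t in ["stand","key_mid"]: print(t,[(np.round(d["position"],1).tolist(),round(d["conf"],2)) for d in nets.place_of(p,t)])
print(proj(p,[[572,-25,111],[572,-25,141]]))
a=cv2.imread("pics/w2.png")
cv2.imwrite("pics/w2c.png",cv2.resize(a[120:270,180:330],None,fx=4,fy=4,interpolation=cv2.INTER_CUBIC))
np.savez("w2.npz",**{k:v for k,v in p.items()})
E
```

```text
t 4.10 p [572.3 -26.3 330.7] rpy [-1.57  -0.    -0.002] q [-0.28  0.44  0.42  1.61 -0.2   1.13  0.19] F [ 1.   1.8 -0.6] T [ 0.04 -0.02  0.03] w 85.8
stand [([570.7, -25.4, 0.1], 0.85)]
key_mid [([574.4, -22.4, 114.6], 0.96)]
[[256.13771375 157.96154038]
 [256.11766646 163.31147569]]
```

View pics/w2c.png

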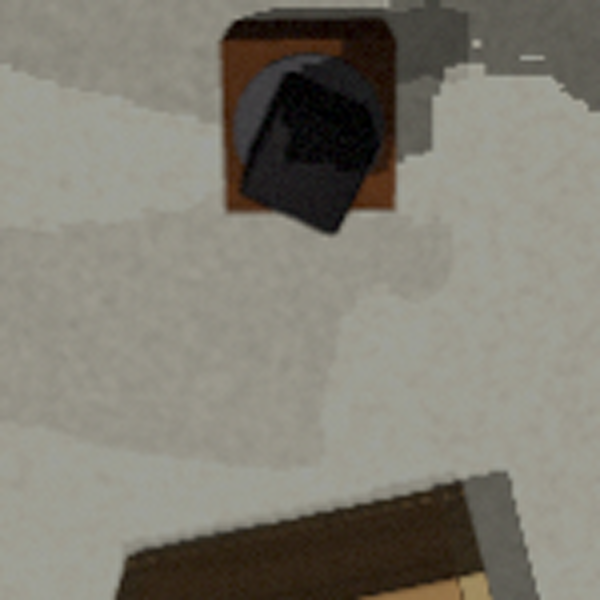

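```bash
cat >> h.py <<'E'
def pic_at(img,pos,rpy,ref="w2.npz"):
    r=np.load(ref,allow_pickle=True);p={k:r[k] for k in r.files}
    T=np.eye(4);T[:3,:3]=Rt(rpy);T[:3,3]=pos;C=T@p["T_tool_cam"];p["Rw"]=C[:3,:3].T;p["tw"]=-p["Rw"]@C[:3,3]
    p["color"]=img
    for k in("f","cx","cy","k1"):p[k]=float(p[k])
    return p
def overlay(p,polys,box,fx,name):
    x0,y0,x1,y1=box
    im=cv2.resize(p["color"][y0:y1,x0:x1],None,fx=fx,fy=fx,interpolation=cv2.INTER_CUBIC)
    im=cv2.convertScaleAbs(im,alpha=1.6)
    for X,c in polys:
        uv=(proj(p,X)-[x0,y0]+.5)*fx-.5
        cv2.polylines(im,[np.round(uv).astype(int)],True,c,1,cv2.LINE_AA)
    cv2.imwrite(f"pics/{name}.png",im)
def sq(c,h,yaw,z): 
    P=np.array([[-1,-1],[1,-1],[1,1],[-1,1]])*np.array(h)@Z(yaw).T+c[:2];return np.c_[P,np.full(4,z)]
def hexa(c,af,yaw,z):
    a=yaw+np.pi/6+np.arange(6)*np.pi/3;r=af/2/np.cos(np.pi/6);return np.c_[c[0]+r*np.cos(a),c[1]+r*np.sin(a),np.full(6,z)]
E
python3 - <<'E'
from h import *
p=pic_at(cv2.imread("pics/w1.png"),[571.2,363.4,320],[-1.571,0,.578])
C=np.array([[280,65],[515,305],[285,545],[58,305]])/5+[205,85]-.4
W=ray(p,C,70);print(np.round(W,1),W.mean(0))
e=np.diff(W[[0,1,2,3,0]],axis=0);print(np.linalg.norm(e,axis=1),np.arctan2(e[:,1],e[:,0]))
c=W.mean(0)
yaw=np.arctan2(e[0,1],e[0,0]);print(ray(p,np.array([[285,295]])/5+[205,85],64))
r=-0.2
overlay(p,[(sq(c,42,r,70),(0,255,0)),(sq(c,19,r,70),(255,255,0)),(hexa(c,23.6,r,64),(0,0,255)),(hexa(c,23.6,r+.3,64),(0,255,255))],(225,105,300,180),8,"o1")
q=pic_at(cv2.imread("pics/w2.png"),[572.3,-26.3,330.7],[-1.57,0,-.002])
k=[573,-23]
overlay(q,[(sq(k,15,-.42,141),(0,255,0)),(sq(k,15,-.42,81),(0,0,255)),(sq([571.5,-23],28,0,75),(255,255,0))],(225,115,300,190),8,"o2")
E
```

```text
[[537.5 424.5  70. ]
 [619.5 408.   70. ]
 [605.8 322.9  70. ]
 [522.6 344.8  70. ]] [571.34725133 375.0640841   70.        ]
[83.67344212 86.19945045 86.00750113 81.05957763] [-0.19792071 -1.73069584  2.88451534  1.38636001]
[[570.64792629 377.40183949  64.        ]]
```

View pics/o1.png

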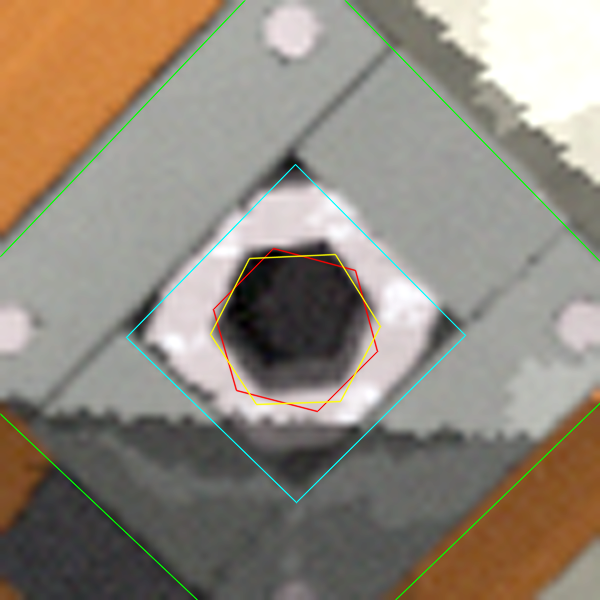

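View pics/o2.png

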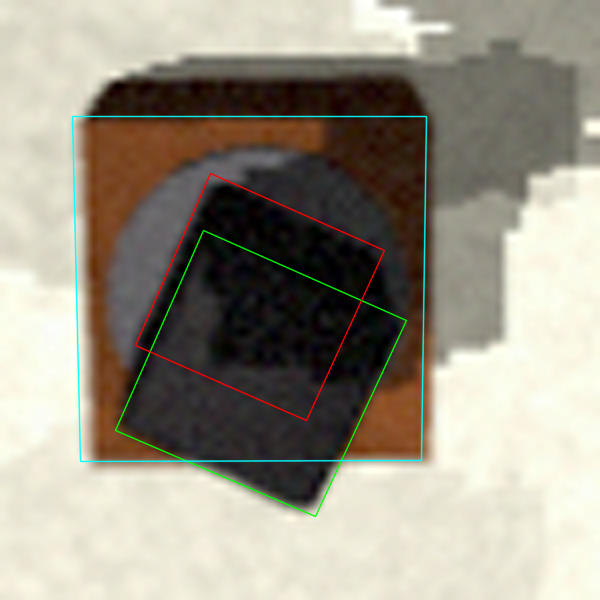

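```bash
python3 - <<'E'
from h import *
p=pic_at(cv2.imread("pics/w1.png"),[571.2,363.4,320],[-1.571,0,.578])
g=cv2.GaussianBlur(cv2.cvtColor(p["color"],cv2.COLOR_BGR2GRAY),(0,0),.6).astype(np.float32)
def samp(X):
    uv=proj(p,X).astype(np.float32);return cv2.remap(g,uv[:,0].copy()[None],uv[:,1].copy()[None],cv2.INTER_LINEAR)[0]
def pts(c,af,yaw):
    H=hexa(c,af,yaw,64);return np.concatenate([H[i]+(H[(i+1)%6]-H[i])*np.linspace(.1,.9,9)[:,None] for i in range(6)])
best=[]
for x in np.arange(567,575,.5):
  for y in np.arange(373,380,.5):
    for a in np.arange(-.3,.75,.03):
        o=samp(pts((x,y),26,a-.2));i=samp(pts((x,y),21.2,a-.2))
        best.append((np.clip(o-i,0,60).mean(),x,y,a))
best.sort(reverse=True)
for b in best[:12]:print(np.round(b,2))
m={}
for b in best:m.setdefault(round(b[3],2),b[0])
print({k:round(float(v),1) for k,v in sorted(m.items())})
b=best[0]
overlay(p,[(hexa(b[1:3],23.6,-.2+b[3],64),(0,0,255))],(237,120,287,170),12,"o3")
E
```

```text
[5.906e+01 5.700e+02 3.765e+02 4.200e-01]
[5.904e+01 5.700e+02 3.765e+02 3.900e-01]
[5.900e+01 5.700e+02 3.765e+02 4.500e-01]
[5.893e+01 5.700e+02 3.765e+02 3.600e-01]
[5.878e+01 5.700e+02 3.765e+02 4.800e-01]
[5.878e+01 5.700e+02 3.765e+02 3.300e-01]
[5.877e+01 5.700e+02 3.770e+02 3.300e-01]
[5.875e+01 5.700e+02 3.770e+02 3.600e-01]
[5.87e+01 5.70e+02 3.77e+02 3.90e-01]
[5.865e+01 5.700e+02 3.770e+02 4.200e-01]
[5.858e+01 5.700e+02 3.765e+02 5.100e-01]
[5.858e+01 5.700e+02 3.770e+02 3.000e-01]
{np.float64(-0.3): 55.2, np.float64(-0.27): 54.7, np.float64(-0.24): 54.3, np.float64(-0.21): 54.0, np.float64(-0.18): 53.9, np.float64(-0.15): 53.9, np.float64(-0.12): 53.7, np.float64(-0.09): 53.9, np.float64(-0.06): 54.1, np.float64(-0.03): 54.4, np.float64(-0.0): 54.7, np.float64(0.03): 55.1, np.float64(0.06): 55.6, np.float64(0.09): 56.1, np.float64(0.12): 56.5, np.float64(0.15): 56.8, np.float64(0.18): 57.3, np.float64(0.21): 57.9, np.float64(0.24): 58.2, np.float64(0.27): 58.4, np.float64(0.3): 58.6, np.float64(0.33): 58.8, np.float64(0.36): 58.9, np.float64(0.39): 59.0, np.float64(0.42): 59.1, np.float64(0.45): 59.0, np.float64(0.48): 58.8, np.float64(0.51): 58.6, np.float64(0.54): 58.2, np.float64(0.57): 57.9, np.float64(0.6): 57.6, np.float64(0.63): 57.2, np.float64(0.66): 56.7, np.float64(0.69): 56.3, np.float64(0.72): 55.7}
```

View pics/o3.png

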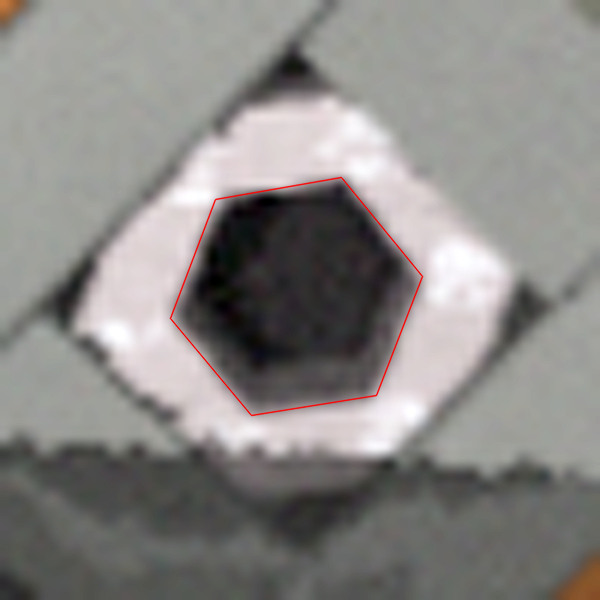

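```bash
python3 - <<'E'
from h import *
go([572.5,-22.7,200],-1.99)
E
```

```text
18 rows of: -0.002 0.145 0.001 -0.000 0.922 -0.001 1.000
```

>>> {"method": "step_arm", "body": {"moves": "0 0.145 0 0 0.922 0 1;0 0.145 0 0 0.922 0 1;0 0.145 0 0 0.922 0 1;0 0.145 0 0 0.922 0 1;0 0.145 0 0 0.922 0 1;0 0.145 0 0 0.922 0 1;0 0.145 0 0 0.922 0 1;0 0.145 0 0 0.922 0 1;0 0.145 0 0 0.922 0 1;0 0.145 0 0 0.922 0 1;0 0.145 0 0 0.922 0 1;0 0.145 0 0 0.922 0 1;0 0.145 0 0 0.922 0 1;0 0.145 0 0 0.922 0 1;0 0.145 0 0 0.922 0 1;0 0.145 0 0 0.922 0 1;0 0.145 0 0 0.922 0 1;0 0.145 0 0 0.922 0 1"}}

```text
clock: 6.05
eef_pos: [572.7, -24.5, 199.2]
tool_rot: [-1.572, 0.0, -1.995]
force: [0.0, 0.2, 0.3]
width: 85.1
```

```bash
python3 - <<'E'
from h import *
st();go([572.5,-22.7,95],-1.99)
p=shot("wrist","w3")
k=[572.4,-22.6]
overlay(p,[(sq(k,15,-.42,141),(0,255,0)),(sq(k,15,-.42,81),(0,0,255))],(200,140,330,270),4.5,"o4")
E
```

```text
t 6.05 p [572.7 -24.5 199.2] rpy [-1.572  0.    -1.995] q [-0.53  0.71  0.88  1.79 -0.66  0.97 -1.36] F [0.  0.2 0.3] T [ 0.02  0.05 -0.03] w 85.1
3 rows of: -0.010 0.695 -0.006 0.002 -0.013 -0.001 1.000
```

View pics/o4.png

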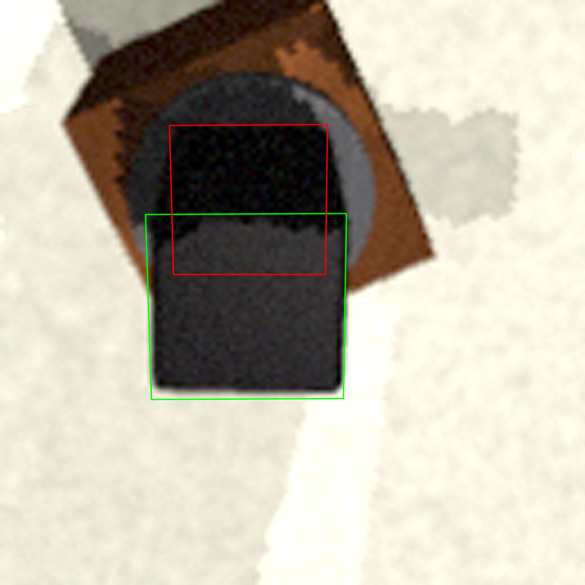

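>>> {"method": "step_arm", "body": {"moves": "0 0.695 0 0 0 0 1;0 0.695 0 0 0 0 1;0 0.69 0 0 0 0 1;0 0 0 0 0 0 1;0 0 0 0 0 0 0;0 0 0 0 0 0 0;0 0 0 0 0 0 0;0 0 0 0 0 0 0;0 0 0 0 0 0 0;0 0 0 0 0 0 0"}}

```text
clock: 7.1
eef_pos: [573.5, -26.4, 97.6]
tool_rot: [-1.569, 0.002, -1.994]
force: [-0.4, 2.4, 8.4]
width: 29.3
```

```bash
python3 - <<'E'
from h import *
s=st();x,y,z=s["eef_pos"];go([x,y,250],s["tool_rot"][2])
E
```

```text
t 7.10 p [573.5 -26.4  97.6] rpy [-1.569  0.002 -1.994] q [-0.45  0.83  0.75  1.86 -0.81  0.77 -1.24] F [-0.4  2.4  8.4] T [ 0.37  0.12 -0.  ] w 29.3
4 rows of: -0.001 -0.762 0.001 -0.004 -0.000 -0.004 1.000
```

>>> {"method": "step_arm", "body": {"moves": "0 -0.4 0 0 0 0 0;0 -0.762 0 0 0 0 0;0 -0.762 0 0 0 0 0;0 -0.762 0 0 0 0 0;0 -0.4 0 0 0 0 0;0 0 0 0 0 0 0"}}

```text
clock: 7.7
eef_pos: [574.0, -27.5, 253.5]
tool_rot: [-1.565, 0.002, -1.994]
force: [-0.5, -0.2, -1.9]
width: 29.4
```

```bash
python3 - <<'E'
from h import *
s=st();p=shot("side","s1");w=shot("wrist","w4")
for n,q in(("s",p),("w",w)):
  for t in ["key_mid","key_tip"]: print(n,t,[(np.round(d["position"],1).tolist(),round(d["conf"],2)) for d in nets.place_of(q,t)])
u=proj(p,[s["eef_pos"]])[0].astype(int);print(u)
x,y=u;c=p["color"][y-40:y+60,x-50:x+50]
cv2.imwrite("pics/s1c.png",cv2.convertScaleAbs(cv2.resize(c,None,fx=6,fy=6,interpolation=cv2.INTER_CUBIC),alpha=1.8))
E
```

```text
t 7.70 p [574.  -27.5 253.5] rpy [-1.565  0.002 -1.994] q [-0.56  0.66  0.93  1.73 -0.6   1.06 -1.41] F [-0.5 -0.2 -1.9] T [ 0.02 -0.    0.  ] w 29.4
s key_mid [([569.9, -28.9, 267.7], 0.63), ([364.1, -411.4, 2.9], 0.32)]
s key_tip []
w key_mid [([571.7, -24.9, 270.5], 0.61), ([567.2, -26.2, 168.7], 0.24)]
w key_tip [([564.6, -24.6, 166.4], 0.82)]
[265 137]
```

View pics/s1c.png

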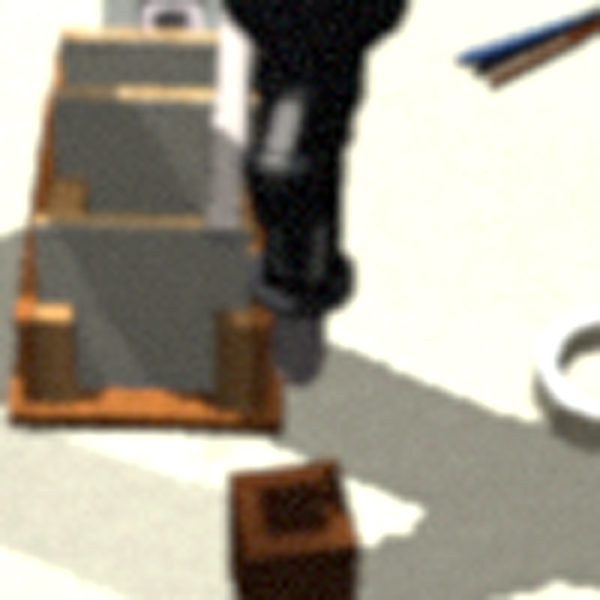

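View pics/w4.png

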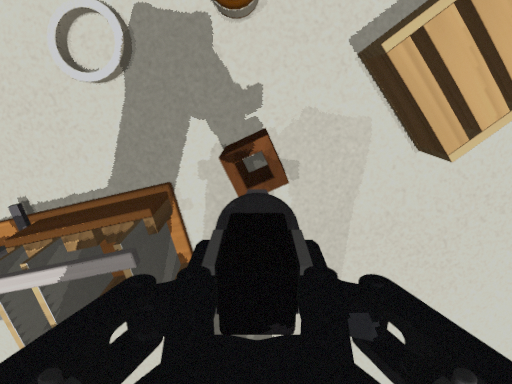

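```bash
python3 - <<'E'
from h import *
a=cv2.imread("pics/s1.png");x,y=265,137
c=a[y+8:y+28,x-12:x+16].astype(np.float32)
g=cv2.cvtColor(c.astype(np.uint8),cv2.COLOR_BGR2GRAY);print(g)
R=np.array([[0.9849,-0.1724,0.0174],[-0.1217,-0.76,-0.6384],[0.1233,0.6267,-0.7695]]);t=np.array([-563.2,81.4,1149.7])
C=-R.T@t;print(C,np.arctan2(C[1]+27,C[0]-574))
E
```

```text
[[ 47  46  43  38  35  41  36  32  23  16   4   6   4   7   7   0   4  10
   13  20  61 113 147 150 151 149 149 148]
 [ 46  45  43  38  29  33  36  38  35  25  21  15   8  13   6   7   9   7
   16  42  84 128 148 152 152 151 151 150]
 [ 46  47  46  39  29  29  31  34  38  37  29  18  13   7  12  10  10  18
   36  75 118 146 153 153 151 151 150 147]
 [ 46  49  49  44  41  36  30  26  28  29  26  17  12  17  10  17  31  57
   84 116 142 151 152 150 150 151 150 150]
 [ 44  55  55  50  44  42  40  33  25  22  19  18  14  16  11  31  72 112
  134 144 151 152 151 150 153 152 152 152]
 [ 41  53  58  51  44  44  41  32  30  31  27  25  29  25  25  50  99 140
  151 152 152 151 153 151 152 152 154 152]
 [ 36  44  44  42  33  36  32  30  31  32  31  33  34  33  31  57 108 147
  154 152 150 151 151 152 151 153 151 152]
 [ 33  32  35  31  25  27  26  30  33  35  34  32  35  31  30  55 107 148
  155 151 152 150 153 151 151 152 151 151]
 [ 33  34  30  30  25  24  26  29  30  32  34  33  34  34  32  53 100 139
  148 154 154 154 154 154 151 151 149 150]
 [ 30  32  35  31  26  23  22  28  29  35  35  
[... 595 characters left out ...]
  46  67  78  80
   83  82  81  82  84  82  82  81  82  92]
 [ 30  31  31  31  23  27  29  35  46  47  46  38  39  48  65  77  82  83
   82  82  82  83  84  84  82  83  81  83]
 [ 32  31  35  31  26  25  28  36  46  60  66  63  61  68  77  83  83  83
   83  83  84  84  81  85  83  83  82  82]
 [ 33  33  33  28  24  23  29  38  49  65  80  79  79  80  82  83  84  85
   84  84  82  84  84  86  81  82  81  82]
 [ 31  32  34  29  25  24  30  36  45  64  84  85  83  83  81  84  85  84
   85  84  81  82  82  81  82  83  81  82]
 [ 32  34  36  32  24  28  30  38  45  63  81  83  82  84  83  82  84  82
   83  81  83  81  81  82  83  82  81  82]]
[ 422.84405 -755.74867  946.45959] -1.7753147694189535
```

```bash
python3 - <<'E'
from h import *
p=pic_at(cv2.imread("pics/w4.png"),[574,-27.5,253.5],[-1.565,.002,-1.994])
R=Rt([-1.565,.002,-1.994]);o=np.array([574,-27.5,253.5])
def tl(P):return o+np.array(P)@R.T
a=np.linspace(0,2*np.pi,60)
def circ(r,y,d):return tl(np.c_[r*np.cos(a),np.full(60,y),d+r*np.sin(a)])
def hs(y,d):return tl([[x,y,d+z] for x,z in((-15,-15),(15,-15),(15,15),(-15,15))])
P=[]
for d,c in((0,(0,255,0)),(-3,(0,0,255))):
    P+= [(circ(24,16.6,d),c),(hs(-43.4,d),c),(hs(16.6,d),c)]
overlay(p,P,(190,180,330,350),4,"o5")
E
```

```text
(no output)
```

View pics/o5.png

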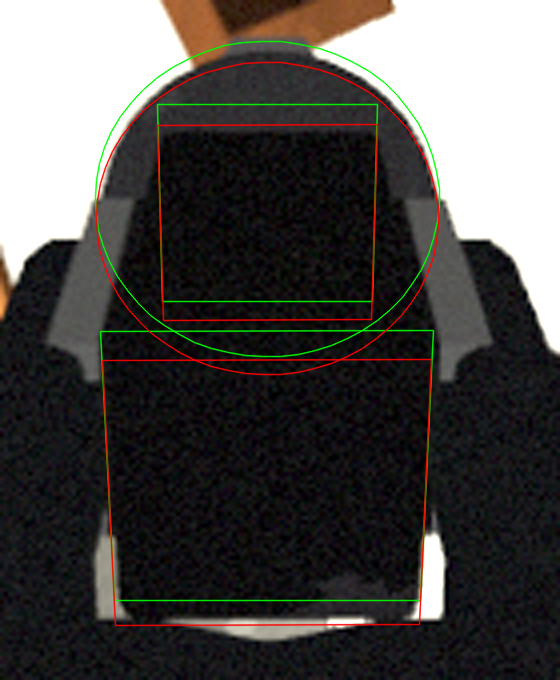

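```bash
python3 - <<'E'
from h import *
go([572.7,375.7,245],-1.90)
E
```

```text
9 rows of: -0.831 0.009 -0.331 0.002 -0.087 0.001 1.000
```

>>> {"method": "step_arm", "body": {"moves": "-0.831 0.009 -0.331 0 -0.087 0 0;-0.831 0.009 -0.331 0 -0.087 0 0;-0.831 0.009 -0.331 0 -0.087 0 0;-0.831 0.009 -0.331 0 -0.087 0 0;-0.831 0.009 -0.331 0 -0.087 0 0;-0.831 0.009 -0.331 0 -0.087 0 0;-0.831 0.009 -0.331 0 -0.087 0 0;-0.831 0.009 -0.331 0 -0.087 0 0;-0.831 0.009 -0.331 0 -0.087 0 0;0 0 0 0 0 0 0;0 0 0 0 0 0 0"}}

```text
clock: 9.1
eef_pos: [572.4, 376.6, 244.4]
tool_rot: [-1.572, -0.003, -1.897]
force: [0.4, -0.6, -1.8]
width: 29.9
```

```bash
python3 - <<'E'
from h import *
s=st();go([572.7,375.7,160],-1.90)
p=shot("wrist","w5")
x=[570.3,376.5]
overlay(p,[(sq(x,19,-.2,70),(0,255,0)),(hexa(x,23.6,.19,64),(0,0,255)),(sq(x,42,-.2,70),(255,255,0))],(180,130,340,270),4,"o6")
E
```

```text
t 9.10 p [572.4 376.6 244.4] rpy [-1.572 -0.003 -1.897] q [-1.07  0.83  0.91  1.4  -0.67  1.23 -1.99] F [ 0.4 -0.6 -1.8] T [-0.11 -0.02 -0.01] w 29.9
2 rows of: 0.006 0.844 0.006 0.005 0.011 0.011 1.000
```

View pics/o6.png

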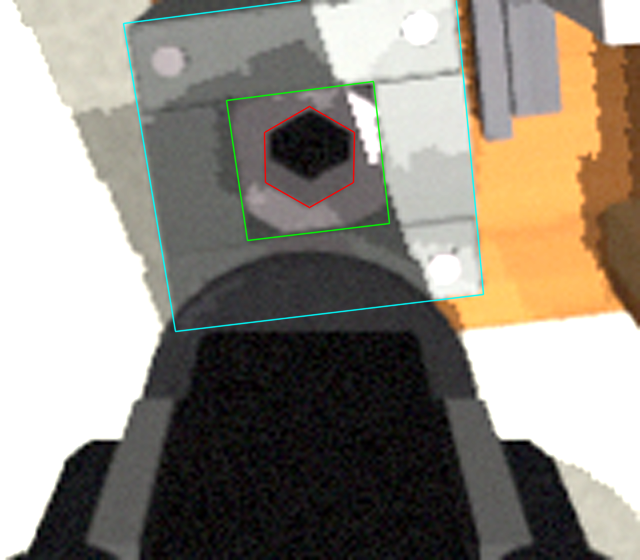

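>>> {"method": "step_arm", "body": {"moves": "0.006 0.7 0.006 0 0 0 0;0.006 0.7 0.006 0 0 0 0;0 0.2 0 0 0 0 0;0 0 0 0 0 0 0"}}

```text
clock: 9.55
eef_pos: [573.3, 372.9, 164.9]
tool_rot: [-1.573, -0.003, -1.903]
force: [-0.2, -0.0, -0.2]
width: 29.3
```

```bash
python3 - <<'E'
from h import *
s=st();go([572.7,375.7,145],-1.90)
E
```

```text
t 9.55 p [573.3 372.9 164.9] rpy [-1.573 -0.003 -1.903] q [-1.05  0.91  0.86  1.49 -0.74  1.1  -1.93] F [-0.2 -0.  -0.2] T [ 0.   -0.06 -0.02] w 29.3
1 rows of: -0.050 0.398 -0.028 0.016 -0.022 0.025 1.000
```

>>> {"method": "step_arm", "body": {"moves": "-0.05 0.1 -0.03 0 0 0 0;0 0.1 0 0 0 0 0;0 0.1 0 0 0 0 0;0 0 0 0 0 0 0"}}

```text
clock: 9.95
eef_pos: [572.9, 377.7, 151.1]
tool_rot: [-1.571, -0.0, -1.9]
force: [0.1, -0.3, -2.4]
width: 29.1
```

```bash
python3 - <<'E'
from h import *
s=st();go([572.7,375.7,145],-1.90)
E
```

```text
t 9.95 p [572.9 377.7 151.1] rpy [-1.571 -0.    -1.9  ] q [-1.05  0.92  0.85  1.49 -0.75  1.07 -1.93] F [ 0.1 -0.3 -2.4] T [ 0.    0.03 -0.03] w 29.1
1 rows of: 0.040 0.123 0.009 0.004 -0.000 0.001 1.000
```

```bash
python3 - <<'E'
from h import *
L=[]
for i in range(8):
    get_image("top");s=ctrl.read_state();L.append(np.r_[s["eef_pos"],s["tool_rot"][2],s["force"]])
print(np.round(L,2));print(np.mean(L,0).round(2))
E
```

```text
[[ 5.7309e+02  3.7771e+02  1.5140e+02 -1.9000e+00 -4.1000e-01 -4.0000e-02
  -1.8400e+00]
 [ 5.7329e+02  3.7767e+02  1.5161e+02 -1.9000e+00 -4.9000e-01 -3.8000e-01
  -2.0200e+00]
 [ 5.7340e+02  3.7764e+02  1.5170e+02 -1.9000e+00  7.1000e-01 -1.0000e-02
  -2.2600e+00]
 [ 5.7342e+02  3.7768e+02  1.5174e+02 -1.9000e+00 -4.7000e-01 -3.0000e-02
  -1.3900e+00]
 [ 5.7339e+02  3.7766e+02  1.5169e+02 -1.9000e+00  8.2000e-01  7.0000e-02
  -1.4300e+00]
 [ 5.7335e+02  3.7769e+02  1.5166e+02 -1.9000e+00  1.0000e-01  1.6000e-01
  -1.5000e+00]
 [ 5.7330e+02  3.7769e+02  1.5157e+02 -1.9000e+00  5.5000e-01  5.0000e-01
  -2.0900e+00]
 [ 5.7329e+02  3.7769e+02  1.5155e+02 -1.9000e+00 -6.0000e-02 -1.5000e-01
  -1.7600e+00]]
[ 5.7332e+02  3.7768e+02  1.5162e+02 -1.9000e+00  9.0000e-02  1.0000e-02
 -1.7900e+00]
```

>>> {"method": "step_arm", "body": {"moves": "0.042 0.05 0 0 0 0 0;0 0.05 0 0 0 0 0;0 0 0 0 0 0 0;0 0 0 0 0 0 0"}}

```text
clock: 10.75
eef_pos: [572.4, 375.6, 146.1]
tool_rot: [-1.571, -0.0, -1.9]
force: [0.3, -0.2, -2.7]
width: 29.3
```

```bash
python3 - <<'E'
from h import *
s=st();go([572.7,375.7,139],-1.90)
p=shot("wrist","w6")
x=[570.3,376.5]
overlay(p,[(sq(x,19,-.2,70),(0,255,0)),(hexa(x,23.6,.19,64),(0,0,255)),(sq(x,42,-.2,70),(255,255,0))],(180,130,340,270),4,"o7")
E
```

```text
t 10.75 p [572.4 375.6 146.1] rpy [-1.571 -0.    -1.9  ] q [-1.05  0.93  0.85  1.5  -0.75  1.06 -1.92] F [ 0.3 -0.2 -2.7] T [-0.01  0.08  0.05] w 29.3
1 rows of: -0.003 0.143 0.005 0.002 -0.002 0.002 1.000
```

View pics/o7.png

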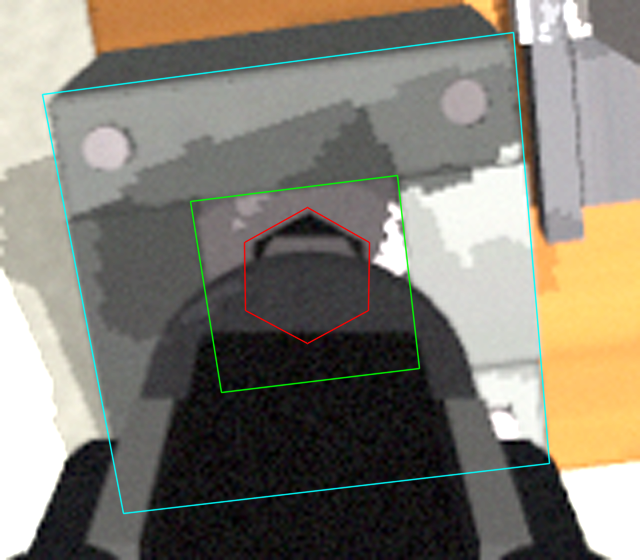

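```bash
python3 - <<'E'
from h import *
a=cv2.imread("pics/w6.png")[175:200,235:280]
cv2.imwrite("pics/w6c.png",cv2.convertScaleAbs(cv2.resize(a,None,fx=16,fy=16,interpolation=cv2.INTER_CUBIC),alpha=2))
p=pic_at(cv2.imread("pics/w6.png"),[572.4,375.6,146.1],[-1.571,0,-1.9])
R=Rt([-1.571,0,-1.9]);o=np.array([572.4,375.6,146.1])
def hx(af,y,rot,d=-2.5):
    a=rot+np.pi/6+np.arange(6)*np.pi/3;r=af/2/np.cos(np.pi/6)
    return o+np.c_[r*np.cos(a),np.full(6,y),d+r*np.sin(a)]@R.T
for n,rot in(("A",0),("B",np.pi/6)):
    overlay(p,[(hx(13,82.6,rot),(0,255,0)),(hx(22,72.6,rot),(0,0,255)),(hx(22,22.6,rot),(255,0,0))],(235,165,290,215),11,"o8"+n)
E
python3 -c "
import cv2,numpy as np
cv2.imwrite('pics/o8.png',np.hstack([cv2.resize(cv2.imread('pics/o8%s.png'%c),(400,364)) for c in 'AB']))"
```

```text
(no output)
```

View pics/w6c.png

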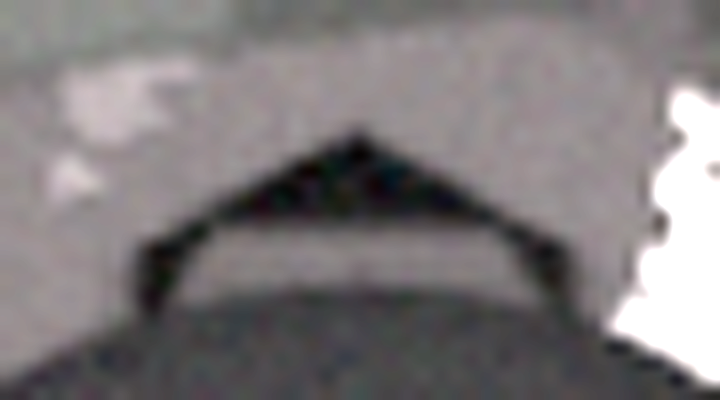

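View pics/o8.png

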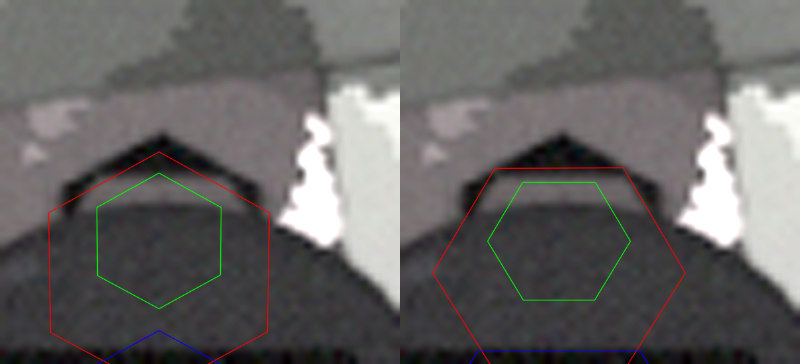

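```bash
python3 - <<'E'
from h import *
s=st();go([572.8,377.0,146],-1.38)
E
```

```text
t 10.80 p [572.5 375.7 146.3] rpy [-1.571 -0.    -1.9  ] q [-1.05  0.93  0.85  1.5  -0.75  1.06 -1.92] F [-0.5  0.3 -1.7] T [-0.03  0.01  0.04] w 29.4
5 rows of: -0.005 0.001 0.000 0.000 -0.867 0.000 1.000
```

>>> {"method": "step_arm", "body": {"moves": "-0.005 0 0 0 -0.867 0 0;-0.005 0 0 0 -0.867 0 0;-0.005 0 0 0 -0.867 0 0;-0.005 0 0 0 -0.867 0 0;-0.005 0 0 0 -0.867 0 0;0 0 0 0 0 0 0;0 0 0 0 0 0 0;0 0 0 0 0 0 0"}}

```text
clock: 11.6
eef_pos: [572.7, 376.8, 146.3]
tool_rot: [-1.571, -0.0, -1.382]
force: [-0.8, 0.2, -2.1]
width: 29.5
```

```bash
python3 - <<'E'
from h import *
s=st();go([572.8,377.0,146],-1.38)
p=shot("wrist","w7")
a=p["color"][165:200,225:285]
cv2.imwrite("pics/w7c.png",cv2.convertScaleAbs(cv2.resize(a,None,fx=12,fy=12,interpolation=cv2.INTER_CUBIC),alpha=2))
E
```

```text
t 11.60 p [572.7 376.8 146.3] rpy [-1.571 -0.    -1.382] q [-1.    0.88  0.72  1.5  -0.65  1.01 -1.49] F [-0.8  0.2 -2.1] T [-0.01 -0.03  0.  ] w 29.5
1 rows of: -0.003 0.007 0.003 -0.000 -0.014 0.001 1.000
```

View pics/w7c.png

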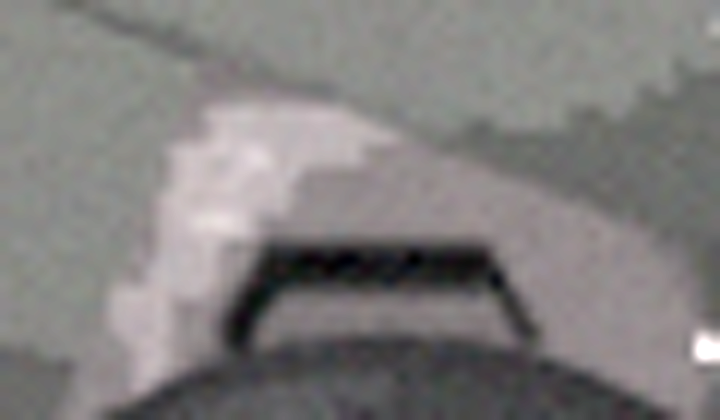

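>>> {"method": "step_arm", "body": {"moves": "-0.008 0.1 0 0 0 0 0;0 0.1 0 0 0 0 0;0 0.1 0 0 0 0 0;0 0 0 0 0 0 0"}}

```text
clock: 12.05
eef_pos: [571.8, 377.0, 130.0]
tool_rot: [-1.573, -0.001, -1.38]
force: [-0.6, 0.9, -2.4]
width: 29.5
```

```bash
python3 - <<'E'
from h import *
s=st()
E
```

```text
t 12.05 p [571.8 377.  130. ] rpy [-1.573e+00 -1.000e-03 -1.380e+00] q [-0.99  0.9   0.71  1.51 -0.66  0.98 -1.48] F [-0.6  0.9 -2.4] T [-0.07  0.04  0.03] w 29.5
```

>>> {"method": "step_arm", "body": {"moves": "0 0.1 0 0 0 0 0;0 0.1 0 0 0 0 0;0 0.03 0 0 0 0 0;0 0 0 0 0 0 0;0 0 0 0 0 0 0"}}

```text
clock: 12.55
eef_pos: [572.7, 377.3, 119.9]
tool_rot: [-1.571, -0.0, -1.38]
force: [-0.2, 0.2, -2.1]
width: 29.6
```

```bash
python3 - <<'E'
from h import *
s=st()
E
```

```text
t 12.55 p [572.7 377.3 119.9] rpy [-1.571 -0.    -1.38 ] q [-0.99  0.91  0.7   1.52 -0.67  0.96 -1.47] F [-0.2  0.2 -2.1] T [-0.08  0.   -0.01] w 29.6
```

>>> {"method": "step_arm", "body": {"moves": "-0.006 0 0 0 -0.95 0 0;-0.006 0 0 0 -0.95 0 0;-0.006 0 0 0 -0.95 0 0;-0.006 0 0 0 -0.95 0 0;-0.006 0 0 0 -0.95 0 0;-0.006 0 0 0 -0.95 0 0;-0.006 0 0 0 -0.95 0 0;-0.006 0 0 0 -0.95 0 0;-0.006 0 0 0 -0.95 0 0;-0.006 0 0 0 -0.95 0 0;0 0 0 0 0 0 0;0 0 0 0 0 0 0"}}

```text
clock: 13.75
eef_pos: [570.3, 379.5, 119.9]
tool_rot: [-1.571, 0.001, -0.243]
force: [-1.0, -0.3, -2.0]
width: 29.4
```

```bash
python3 - <<'E'
from h import *
s=st();y=s["tool_rot"][2];print(np.array(s["eef_pos"][:2])-2.7*np.array([-np.sin(y),np.cos(y)]))
p=shot("wrist","w8")
E
```

```text
t 13.75 p [570.3 379.5 119.9] rpy [-1.571e+00  1.000e-03 -2.430e-01] q [-0.85  0.84  0.4   1.51 -0.39  0.87 -0.55] F [-1.  -0.3 -2. ] T [ 0.15  0.43 -0.04] w 29.4
[569.64740975 376.89264593]
```

View pics/w8.png

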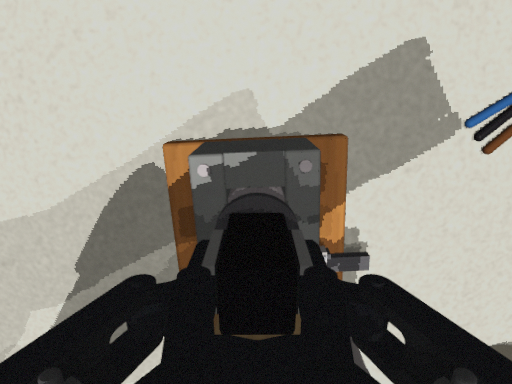

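>>> {"method": "step_arm", "body": {"moves": "-0.006 0 0 0 -0.95 0 0;-0.006 0 0 0 -0.95 0 0;-0.006 0 0 0 -0.95 0 0;-0.006 0 0 0 -0.95 0 0;-0.006 0 0 0 -0.95 0 0;-0.006 0 0 0 -0.95 0 0;-0.006 0 0 0 -0.95 0 0;-0.006 0 0 0 -0.95 0 0;-0.006 0 0 0 -0.95 0 0;-0.006 0 0 0 -0.95 0 0;-0.006 0 0 0 -0.95 0 0;-0.006 0 0 0 -0.95 0 0;-0.006 0 0 0 -0.95 0 0;-0.006 0 0 0 -0.95 0 0;-0.006 0 0 0 -0.95 0 0;-0.006 0 0 0 -0.95 0 0;-0.006 0 0 0 -0.95 0 0;-0.006 0 0 0 -0.95 0 0;0 0 0 0 0 0 0;0 0 0 0 0 0 0"}}

```text
clock: 15.8
eef_pos: [567.1, 376.4, 119.8]
tool_rot: [-1.57, 0.0, 1.808]
force: [-2.7, 0.7, -0.9]
width: 29.0
```

```bash
python3 - <<'E'
from h import *
s=st();y=s["tool_rot"][2];print(np.array(s["eef_pos"][:2])-2.7*np.array([-np.sin(y),np.cos(y)]))
p=shot("top","t8")
a=p["color"][165:250,85:250]
cv2.imwrite("pics/t8c.png",cv2.convertScaleAbs(cv2.resize(a,None,fx=4.8,fy=4.8,interpolation=cv2.INTER_CUBIC),alpha=1.4))
E
```

```text
t 15.80 p [567.1 376.4 119.8] rpy [-1.57   0.     1.808] q [-0.54  0.8  -0.16  1.52  0.15  0.84  1.06] F [-2.7  0.7 -0.9] T [ 0.21  0.68 -0.01] w 29.0
[569.69184822 377.06702498]
```

View pics/t8c.png

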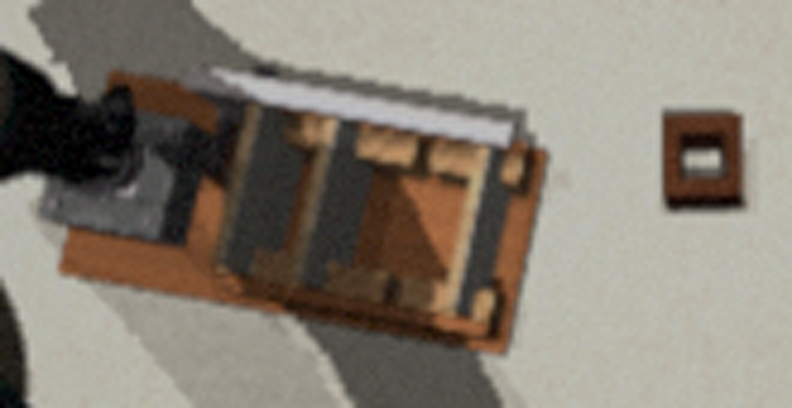

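>>> {"method": "step_arm", "body": {"moves": "-0.006 0 0 0 -0.95 0 0;-0.006 0 0 0 -0.95 0 0;-0.006 0 0 0 -0.95 0 0;-0.006 0 0 0 -0.95 0 0;-0.006 0 0 0 -0.95 0 0;-0.006 0 0 0 -0.95 0 0;-0.006 0 0 0 -0.95 0 0;-0.006 0 0 0 -0.95 0 0;-0.006 0 0 0 -0.95 0 0;-0.006 0 0 0 -0.95 0 0;0 0 0 0 0 0 0;0 0 0 0 0 0 0;0 0 0 0 0 0 1;0 0 0 0 0 0 1;0 0 0 0 0 0 1;0 0 0 0 0 0 1"}}

```text
clock: 17.45
eef_pos: [570.0, 374.2, 120.1]
tool_rot: [-1.571, 0.001, 2.951]
force: [-0.7, -0.1, 0.6]
width: 84.4
```

```bash
python3 - <<'E'
from h import *
s=st();y=s["tool_rot"][2];c=np.array(s["eef_pos"][:2])-2.7*np.array([-np.sin(y),np.cos(y)]);print(c)
go([c[0],c[1],s["eef_pos"][2]],y-np.pi/2)
E
```

```text
t 17.45 p [570.  374.2 120.1] rpy [-1.571e+00  1.000e-03  2.951e+00] q [-0.37  0.83 -0.46  1.51  0.44  0.9   1.98] F [-0.7 -0.1  0.6] T [ 0.    0.   -0.03] w 84.4
[570.46449682 376.89194044]
14 rows of: 0.003 -0.000 -0.003 0.001 0.935 -0.000 1.000
```

>>> {"method": "step_arm", "body": {"moves": "0.003 0 -0.003 0 0.935 0 1;0.003 0 -0.003 0 0.935 0 1;0.003 0 -0.003 0 0.935 0 1;0.003 0 -0.003 0 0.935 0 1;0.003 0 -0.003 0 0.935 0 1;0.003 0 -0.003 0 0.935 0 1;0.003 0 -0.003 0 0.935 0 1;0.003 0 -0.003 0 0.935 0 1;0.003 0 -0.003 0 0.935 0 1;0.003 0 -0.003 0 0.935 0 1;0.003 0 -0.003 0 0.935 0 1;0.003 0 -0.003 0 0.935 0 1;0.003 0 -0.003 0 0.935 0 1;0.003 0 -0.003 0 0.935 0 1;0 0 0 0 0 0 1;0 0 0 0 0 0 1"}}

```text
clock: 19.05
eef_pos: [569.8, 377.2, 119.9]
tool_rot: [-1.571, -0.0, 1.384]
force: [0.7, 0.6, -0.2]
width: 85.6
```

```bash
python3 - <<'E'
from h import *
s=st();p=shot("wrist","w9")
k=[570.3,376.9]
overlay(p,[(sq(k,15,1.38,160),(0,255,0)),(sq(k,15,1.38,100),(0,0,255))],(190,180,330,330),4,"o9")
E
```

```text
t 19.05 p [569.8 377.2 119.9] rpy [-1.571 -0.     1.384] q [-0.6   0.8  -0.04  1.51  0.04  0.83  0.72] F [ 0.7  0.6 -0.2] T [-0.01 -0.    0.05] w 85.6
```

View pics/o9.png

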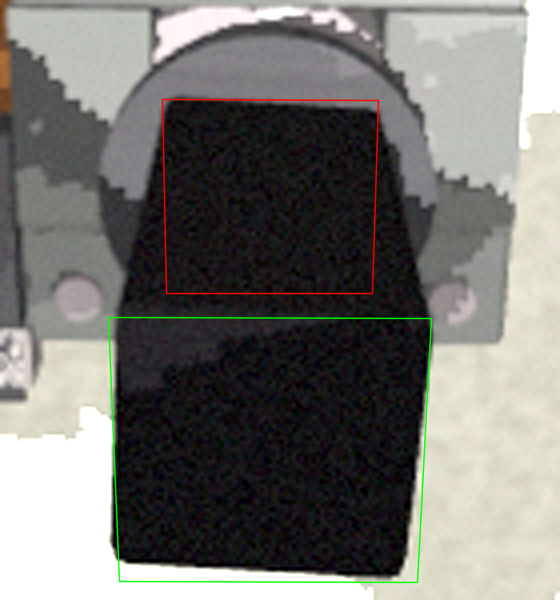

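>>> {"method": "step_arm", "body": {"moves": "0 0 0 0 0 0 0;0 0 0 0 0 0 0;0 0 0 0 0 0 0;0 0 0 0 0 0 0;0 0 0 0 0 0 0;0 0 0 0 -0.95 0 0;0 0 0 0 -0.95 0 0;0 0 0 0 -0.95 0 0;0 0 0 0 -0.95 0 0;0 0 0 0 -0.95 0 0;0 0 0 0 -0.95 0 0;0 0 0 0 -0.95 0 0;0 0 0 0 -0.95 0 0;0 0 0 0 -0.95 0 0;0 0 0 0 -0.95 0 0;0 0 0 0 -0.95 0 0;0 0 0 0 -0.95 0 0;0 0 0 0 -0.95 0 0;0 0 0 0 0 0 0;0 0 0 0 0 0 0"}}

```text
clock: 21.1
eef_pos: [569.6, 377.2, 120.1]
tool_rot: [-1.571, -0.0, 2.861]
force: [-0.7, 0.6, 3.2]
width: 29.7
```

```bash
python3 - <<'E'
from h import *
s=st()
E
```

```text
t 21.10 p [569.6 377.2 120.1] rpy [-1.571 -0.     2.861] q [-0.38  0.83 -0.44  1.5   0.42  0.9   1.9 ] F [-0.7  0.6  3.2] T [0.02 0.29 0.05] w 29.7
```

>>> {"method": "step_arm", "body": {"moves": "0 0 0 0 -0.5 0 0;0 0 0 0 -0.5 0 0;0 0 0 0 -0.5 0 0;0 0 0 0 0 0 0;0 0 0 0 0 0 0"}}

```text
clock: 21.6
eef_pos: [569.6, 377.2, 120.1]
tool_rot: [-1.571, 0.0, 3.041]
force: [-0.8, -0.0, 3.5]
width: 29.8
```

```bash
python3 - <<'E'
from h import *
s=st()
E
```

```text
t 21.60 p [569.6 377.2 120.1] rpy [-1.571  0.     3.041] q [-0.36  0.84 -0.49  1.5   0.46  0.91  2.05] F [-0.8 -0.   3.5] T [-0.04  0.42  0.04] w 29.8
```

>>> {"method": "step_arm", "body": {"moves": "0 0 0 0 -0.5 0 0;0 0 0 0 -0.5 0 0;0 0 0 0 0 0 0;0 0 0 0 0 0 0"}}

```text
clock: 22.0
eef_pos: [569.6, 377.2, 120.1]
tool_rot: [-1.571, 0.0, -3.122]
force: [-1.2, 0.5, 4.4]
width: 29.9
```

```bash
python3 - <<'E'
from h import *
s=st()
E
```

```text
t 22.00 p [569.6 377.2 120.1] rpy [-1.571  0.    -3.122] q [-0.34  0.85 -0.52  1.5   0.49  0.92  2.15] F [-1.2  0.5  4.4] T [-0.01  0.43 -0.01] w 29.9
```

>>> {"method": "step_arm", "body": {"moves": "0 0 0 0 -0.5 0 0;0 0 0 0 -0.5 0 0;0 0 0 0 0 0 0;0 0 0 0 0 0 0"}}

```text
clock: 22.4
eef_pos: [569.6, 377.2, 120.0]
tool_rot: [-1.571, -0.0, -3.002]
force: [-2.6, 0.5, 4.2]
width: 29.9
```

```bash
python3 - <<'E'
from h import *
s=st()
p=shot("top","t9")
a=p["color"][165:250,85:250]
cv2.imwrite("pics/t9c.png",cv2.convertScaleAbs(cv2.resize(a,None,fx=4.8,fy=4.8,interpolation=cv2.INTER_CUBIC),alpha=1.4))
E
```

```text
t 22.40 p [569.6 377.2 120. ] rpy [-1.571 -0.    -3.002] q [-0.33  0.85 -0.55  1.5   0.51  0.93  2.25] F [-2.6  0.5  4.2] T [-0.02  0.52  0.02] w 29.9
```

View pics/t9c.png

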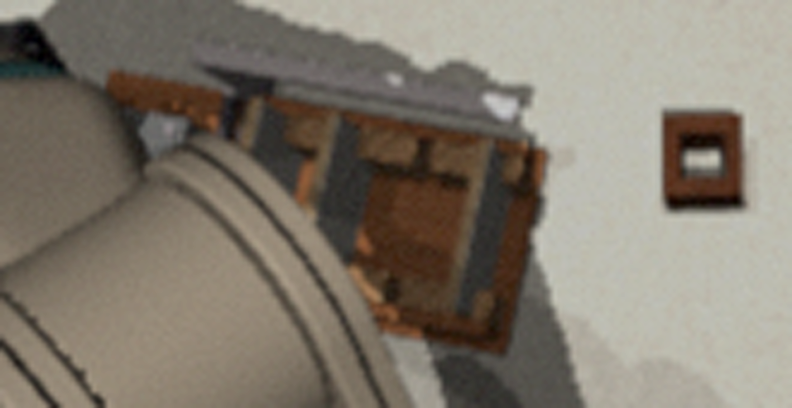

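>>> {"method": "step_arm", "body": {"moves": "0 0 0 0 -0.5 0 0;0 0 0 0 -0.5 0 0;0 0 0 0 0 0 0;0 0 0 0 0 0 0"}}

```text
clock: 22.85
eef_pos: [569.6, 377.2, 120.1]
tool_rot: [-1.571, -0.0, -2.883]
force: [-2.1, -0.2, 5.9]
width: 29.8
```

```bash
python3 - <<'E'
from h import *
s=st();print(np.round(s["tau"],2))
p=shot("top","t10")
# bar overlay at travel 36,30
o=np.array([534.7,200.1]);yw=-.2
for tr,c in((36,(0,0,255)),(28,(0,255,0))): 
    pass
P=[]
for tr,c in((36,(0,0,255)),(28,(0,255,0))):
    cen=o+Z(yw)@[40+tr,6];P.append((sq(cen,[8,106],yw,149),c))
overlay(p,P,(85,165,250,250),4.8,"o10")
E
```

```text
t 22.85 p [569.6 377.2 120.1] rpy [-1.571 -0.    -2.883] q [-0.31  0.86 -0.58  1.5   0.54  0.94  2.35] F [-2.1 -0.2  5.9] T [ 0.02  0.61 -0.48] w 29.8
[  0.38 -58.99  -7.74 -15.58   0.92  -0.41   0.54]
```

View pics/o10.png

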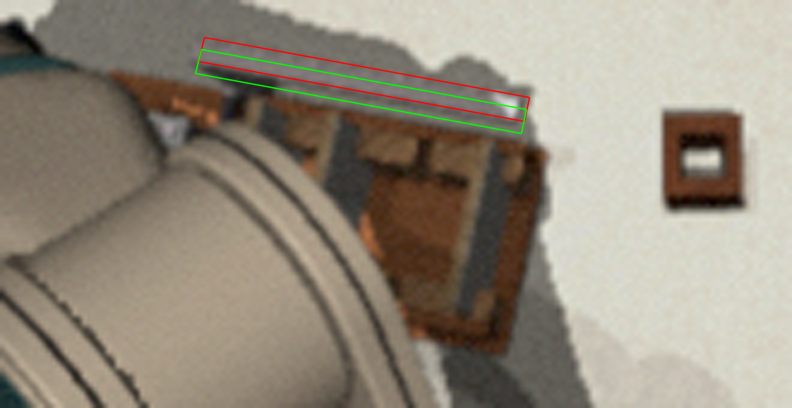

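>>> {"method": "step_arm", "body": {"moves": "0 0 0 0 -0.4 0 0;0 0 0 0 0 0 0;0 0 0 0 0 0 0"}}

```text
clock: 23.2
eef_pos: [569.5, 377.2, 120.1]
tool_rot: [-1.571, -0.0, -2.835]
force: [-2.6, 0.2, 4.5]
width: 29.6
```

```bash
python3 - <<'E'
from h import *
s=st();print(np.round(s["tau"],2))
E
```

```text
t 23.20 p [569.5 377.2 120.1] rpy [-1.571 -0.    -2.835] q [-0.31  0.86 -0.59  1.5   0.55  0.95  2.39] F [-2.6  0.2  4.5] T [ 0.02  0.6  -0.53] w 29.6
[  0.34 -58.96  -7.92 -15.53   0.93  -0.42   0.55]
```

>>> {"method": "step_arm", "body": {"moves": "0 0 0 0 0.6 0 0;0 0 0 0 0 0 0;0 0 0 0 0 0 0"}}

```text
clock: 23.5
eef_pos: [569.6, 377.2, 120.1]
tool_rot: [-1.571, 0.0, -2.904]
force: [-1.5, -0.2, 4.8]
width: 29.7
```

```bash
python3 - <<'E'
from h import *
s=st();print(np.round(s["tau"],2))
E
```

```text
t 23.50 p [569.6 377.2 120.1] rpy [-1.571  0.    -2.904] q [-0.31  0.86 -0.58  1.5   0.54  0.94  2.33] F [-1.5 -0.2  4.8] T [-0.05  0.61 -0.14] w 29.7
[  0.51 -58.9   -7.43 -15.72   0.62  -0.47   0.08]
```

>>> {"method": "step_arm", "body": {"moves": "0 0 0 0 0.1 0 0;0 -0.2 0 0 0 0 0;0 -0.3 0 0 0 0 0;0 -0.4 0 0 0 0 0;0 -0.6 0 0 0 0 0;0 -0.8 0 0 0 0 0;0 -0.4 0 0 0 0 0;0 0 0 0 0 0 0;0 0 0 0 0 0 0"}}

```text
clock: 24.4
eef_pos: [569.7, 376.0, 253.6]
tool_rot: [-1.569, -0.001, -2.916]
force: [0.2, 0.4, -2.2]
width: 29.7
```

```bash
python3 - <<'E'
from h import *
s=st()
go([572,-23,257],-1.57)
go([572,-23,257],1.57)
p=shot("wrist","w11");t=shot("top","t11")
for n in("tray","stand"):print([(np.round(d["position"],1).tolist(),round(d["conf"],2)) for d in nets.place_of(t,n)])
E
```

```text
t 24.40 p [569.7 376.  253.6] rpy [-1.569e+00 -1.000e-03 -2.916e+00] q [-0.29  0.73 -0.64  1.37  0.44  1.19  2.4 ] F [ 0.2  0.4 -2.2] T [-0.03  0.01 -0.01] w 29.7
12 rows of: 0.533 -0.005 0.481 -0.000 -0.935 0.001 1.000
16 rows of: -0.334 -0.004 0.465 -0.001 0.936 -0.000 1.000
[([613.3, -538.9, 0.8], 0.72), ([611.0, -276.8, -3.7], 0.67)]
[([571.2, -17.6, 2.1], 0.55)]
```

View pics/w11.png

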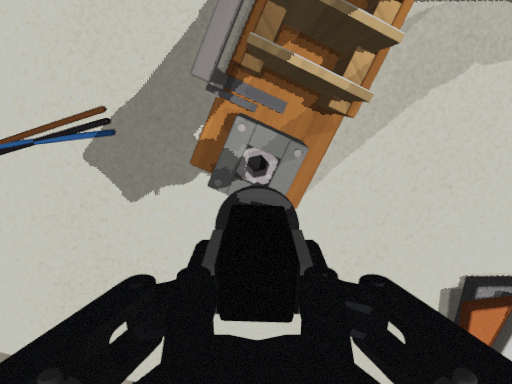

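View pics/t11.png

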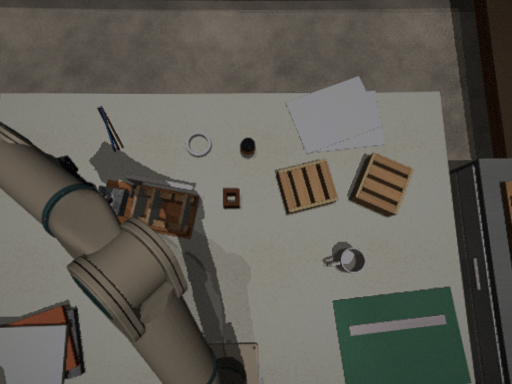

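>>> {"method": "step_arm", "body": {"moves": "-0.334 0 0.465 0 0.936 0 0;-0.334 0 0.465 0 0.936 0 0;-0.334 0 0.465 0 0.936 0 0;-0.334 0 0.465 0 0.936 0 0;-0.334 0 0.465 0 0.936 0 0;-0.334 0 0.465 0 0.936 0 0;-0.334 0 0.465 0 0.936 0 0;-0.334 0 0.465 0 0.936 0 0;-0.334 0 0.465 0 0.936 0 0;-0.334 0 0.465 0 0.936 0 0;-0.334 0 0.465 0 0.936 0 0;-0.334 0 0.465 0 0.936 0 0;-0.334 0 0.465 0 0.936 0 0;-0.334 0 0.465 0 0.936 0 0;-0.334 0 0.465 0 0.936 0 0;-0.334 0 0.465 0 0.936 0 0;0 0 0 0 0 0 0;0 0 0 0 0 0 0;0 0 0 0 0 0 0"}}

```text
clock: 26.5
eef_pos: [572.7, -20.9, 254.5]
tool_rot: [-1.571, -0.001, 1.572]
force: [0.7, -0.1, -1.8]
width: 29.4
```

```bash
python3 - <<'E'
from h import *
s=st()
go([573,-23,190],1.57)
p=shot("wrist","w12")
o=np.array(s["eef_pos"]);R=Rt(s["tool_rot"])
a=np.linspace(0,2*np.pi,60)
def circ(r,y,d):return o+np.c_[r*np.cos(a),np.full(60,y),d+r*np.sin(a)]@R.T
def hs(y,d):return o+np.array([[x,y,d+z] for x,z in((-15,-15),(15,-15),(15,15),(-15,15))])@R.T
x=[573,-23.3]
overlay(p,[(circ(24,20.1,0),(0,255,0)),(hs(20.1,0),(0,255,0)),(hs(-39.9,0),(0,255,0)),(sq(x,28,0,75),(255,255,0)),(sq(x,15.5,0,75),(0,0,255))],(180,110,340,330),3,"o12")
E
```

```text
t 26.50 p [572.7 -20.9 254.5] rpy [-1.571e+00 -1.000e-03  1.572e+00] q [ 0.12  0.5  -0.2   1.71  0.11  0.95  1.45] F [ 0.7 -0.1 -1.8] T [ 0.07  0.04 -0.01] w 29.4
2 rows of: -0.022 0.645 -0.003 0.001 0.009 0.004 1.000
```

View pics/o12.png

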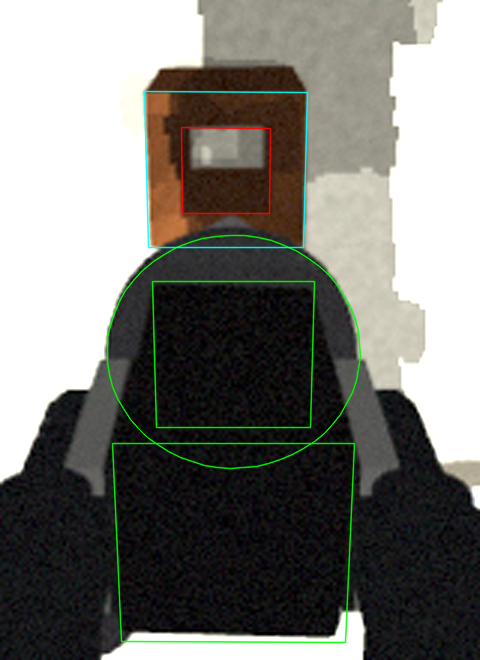

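>>> {"method": "step_arm", "body": {"moves": "-0.023 0.645 -0.003 0 0 0 0;-0.023 0.645 -0.003 0 0 0 0;0 0 0 0 0 0 0;0 0 0 0 0 0 0;0 0 0 0 0 0 0"}}

```text
clock: 27.05
eef_pos: [573.9, -23.7, 191.9]
tool_rot: [-1.574, -0.0, 1.571]
force: [0.4, -0.6, -1.2]
width: 29.8
```

```bash
python3 - <<'E'
from h import *
s=st()
go([573,-23.3,140],1.57)
p=shot("wrist","w13")
x=[573,-23.3]
overlay(p,[(sq(x,28,0,75),(255,255,0)),(sq(x,15.5,0,75),(0,0,255))],(180,110,340,330),3,"o13")
E
```

```text
t 27.05 p [573.9 -23.7 191.9] rpy [-1.574 -0.     1.571] q [ 0.11  0.57 -0.18  1.78  0.14  0.81  1.43] F [ 0.4 -0.6 -1.2] T [ 0.04 -0.02 -0.  ] w 29.8
2 rows of: 0.004 0.519 0.011 0.012 0.004 0.001 1.000
```

View pics/o13.png

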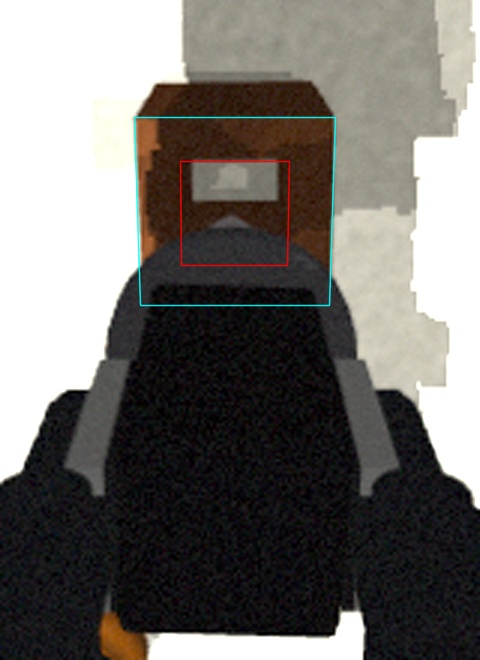

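Aligned. Lower with a force check midway.

>>> {"method": "step_arm", "body": {"moves": "0 0.3 0.01 0 0 0 0;0 0.3 0 0 0 0 0;0 0.2 0 0 0 0 0;0 0 0 0 0 0 0;0 0 0 0 0 0 0"}}

```text
clock: 27.6
eef_pos: [572.5, -24.2, 151.0]
tool_rot: [-1.572, -0.0, 1.57]
force: [-0.0, 0.3, -1.4]
width: 29.5
```

```bash
python3 - <<'E'
from h import *
s=st()
go([573,-23.3,102],1.57)
E
```

```text
t 27.60 p [572.5 -24.2 151. ] rpy [-1.572 -0.     1.57 ] q [ 0.11  0.62 -0.17  1.81  0.15  0.72  1.42] F [-0.   0.3 -1.4] T [-0.01 -0.02  0.03] w 29.5
2 rows of: 0.009 0.490 -0.005 0.005 0.001 0.000 1.000
```

>>> {"method": "step_arm", "body": {"moves": "0.018 0.3 -0.01 0 0 0 0;0 0.3 0 0 0 0 0;0 0.3 0 0 0 0 0;0 0 0 0 0 0 0;0 0 0 0 0 0 0"}}

```text
clock: 28.1
eef_pos: [573.1, -23.3, 106.1]
tool_rot: [-1.572, -0.0, 1.57]
force: [0.8, 0.4, -2.0]
width: 29.4
```

```bash
python3 - <<'E'
from h import *
s=st()
E
```

```text
t 28.10 p [573.1 -23.3 106.1] rpy [-1.572 -0.     1.57 ] q [ 0.09  0.69 -0.16  1.84  0.17  0.62  1.4 ] F [ 0.8  0.4 -2. ] T [ 0.   -0.05  0.02] w 29.4
```

>>> {"method": "step_arm", "body": {"moves": "0 0.06 0 0 0 0 0;0 0.02 0 0 0 0 0;0 0 0 0 0 0 0;0 0 0 0 0 0 0"}}

```text
clock: 28.5
eef_pos: [572.6, -23.4, 101.6]
tool_rot: [-1.571, -0.0, 1.57]
force: [0.7, -0.1, -1.4]
width: 29.3
```

```bash
python3 - <<'E'
from h import *
s=st()
E
```

```text
t 28.50 p [572.6 -23.4 101.6] rpy [-1.571 -0.     1.57 ] q [ 0.09  0.69 -0.16  1.85  0.17  0.61  1.4 ] F [ 0.7 -0.1 -1.4] T [ 0.02  0.   -0.04] w 29.3
```

>>> {"method": "step_arm", "body": {"moves": "0 0 0 0 0 0 1;0 0 0 0 0 0 1;0 0 0 0 0 0 1;0 0 0 0 0 0 1;0 0 0 0 0 0 1;0 -0.4 0 0 0 0 1;0 -0.9 0 0 0 0 1;0 -0.9 0 0 0 0 1;0 -0.9 0 0 0 0 1;0 -0.5 0 0 0 0 1;0 0 0 0 0 0 1;0 0 0 0 0 0 1"}}

```text
clock: 29.7
eef_pos: [572.3, -23.5, 281.5]
tool_rot: [-1.571, 0.0, 1.57]
force: [-0.4, -1.0, -0.9]
width: 85.5
```

```bash
python3 - <<'E'
from h import *
s=st()
p=shot("wrist","w14")
for n in ("key_mid",):print([(np.round(d["position"],1).tolist(),round(d["conf"],2)) for d in nets.place_of(p,n)])
x=[573,-23.3]
overlay(p,[(sq(x,28,0,75),(255,255,0)),(sq(x,15,0,141),(0,0,255)),(sq(x,15,0,81),(0,0,255))],(180,110,340,280),3.5,"o14")
t=shot("top")
for n in("tray","rack"):print([(np.round(d["position"],1).tolist(),round(d["conf"],2)) for d in nets.place_of(t,n)])
E
```

```text
t 29.70 p [572.3 -23.5 281.5] rpy [-1.571  0.     1.57 ] q [ 0.13  0.47 -0.2   1.67  0.11  1.01  1.46] F [-0.4 -1.  -0.9] T [-0.02  0.01  0.  ] w 85.5
[([573.2, -22.2, 114.1], 0.63)]
[([612.3, -275.6, -2.3], 0.87), ([611.7, -536.0, 1.1], 0.6)]
[([538.3, 203.7, 2.7], 0.6)]
```

View pics/o14.png

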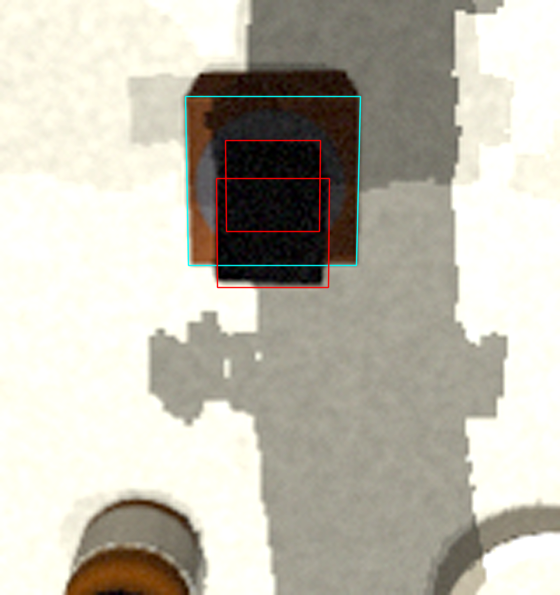

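```bash
python3 - <<'E'
from h import *
go([535,205,330],1.37)
E
```

```text
5 rows of: 0.900 -0.200 0.221 -0.005 0.334 -0.000 1.000
```

>>> {"method": "step_arm", "body": {"moves": "0.9 -0.2 0.221 0 0.334 0 1;0.9 -0.2 0.221 0 0.334 0 1;0.9 -0.2 0.221 0 0.334 0 1;0.9 -0.2 0.221 0 0.334 0 1;0.9 -0.2 0.221 0 0.334 0 1;0 0 0 0 0 0 1;0 0 0 0 0 0 1;0 0 0 0 0 0 1"}}

```text
clock: 30.75
eef_pos: [535.6, 203.5, 330.4]
tool_rot: [-1.57, 0.002, 1.368]
force: [1.0, -1.3, -0.4]
width: 85.3
```

```bash
python3 - <<'E'
from h import *
s=st()
p=shot("wrist","w15")
for n in ("panel0_mid","rack","socket"):print([(np.round(d["position"],1).tolist(),round(d["conf"],2)) for d in nets.place_of(p,n)])
o=np.array([534.7,200.1]);y=-.2
P=[]
for sy in(-75,25,75):
    c=o+Z(y)@[0,sy];P+=[(sq(c,[55,4],y,135),(0,0,255))]
P+=[(sq(o+Z(y)@[76,6],[8,106],y,149),(0,255,0)),(sq(o+Z(y)@[0,180],42,y,70),(255,255,0))]
overlay(p,P,(60,60,460,340),2,"o15")
np.savez("w15.npz",**p)
E
```

```text
t 30.75 p [535.6 203.5 330.4] rpy [-1.57   0.002  1.368] q [-0.28  0.43 -0.2   1.59  0.09  1.13  0.87] F [ 1.  -1.3 -0.4] T [-0.03  0.01 -0.04] w 85.3
[([519.6, 125.5, 74.8], 0.8)]
[([535.3, 202.7, -0.2], 0.88)]
[([573.8, 375.6, 67.5], 0.6)]
```

View pics/o15.png

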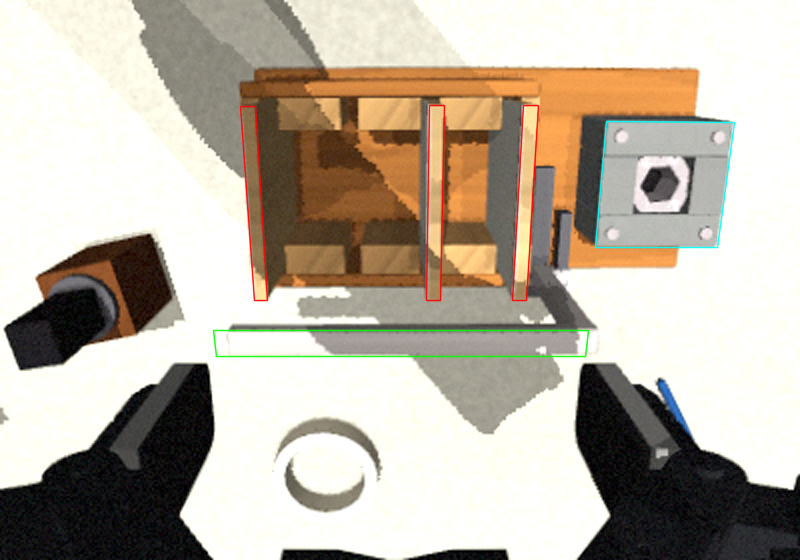

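```bash
python3 - <<'E'
from h import *
go([519.8,126.6,180],1.371,grip=.5)
E
```

```text
4 rows of: -0.392 0.755 0.001 -0.001 -0.008 -0.002 0.500
```

>>> {"method": "step_arm", "body": {"moves": "-0.392 0.755 0 0 0 0 0.5;-0.392 0.755 0 0 0 0 0.5;-0.392 0.755 0 0 0 0 0.5;-0.392 0.755 0 0 0 0 0.5;0 0 0 0 0 0 0.5;0 0 0 0 0 0 0.5;0 0 0 0 0 0 0.5"}}

```text
clock: 31.65
eef_pos: [521.8, 129.9, 182.4]
tool_rot: [-1.574, -0.003, 1.371]
force: [0.3, 0.0, 0.2]
width: 42.6
```

```bash
python3 - <<'E'
from h import *
st();go([519.8,126.6,94],1.371,grip=.5)
E
```

```text
t 31.65 p [521.8 129.9 182.4] rpy [-1.574 -0.003  1.371] q [-0.18  0.53 -0.17  1.88  0.13  0.73  0.95] F [0.3 0.  0.2] T [-0.02 -0.02 -0.02] w 42.6
2 rows of: -0.039 0.884 0.016 0.015 -0.002 0.012 0.500
```

>>> {"method": "step_arm", "body": {"moves": "-0.04 0.5 0.02 0 0 0 0.5;-0.01 0.6 0 0 0 0 0.5;0 0.5 0 0 0 0 0.5;0 0.15 0 0 0 0 0.5;0 0 0 0 0 0 0.5;0 0 0 0 0 0 0.5;0 0 0 0 0 0 0.5"}}

```text
clock: 32.35
eef_pos: [519.7, 126.5, 94.4]
tool_rot: [-1.574, -0.002, 1.37]
force: [0.6, 0.3, 0.3]
width: 42.3
```

```bash
python3 - <<'E'
from h import *
st();p=shot("wrist","w16")
E
```

```text
t 32.35 p [519.7 126.5  94.4] rpy [-1.574 -0.002  1.37 ] q [-0.2   0.67 -0.14  1.96  0.17  0.52  0.91] F [0.6 0.3 0.3] T [-0.04  0.01  0.02] w 42.3
```

View pics/w16.png

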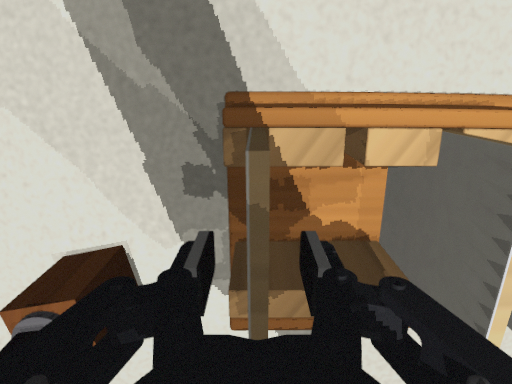

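>>> {"method": "step_arm", "body": {"moves": "0 0 0 0 0 0 0;0 0 0 0 0 0 0;0 0 0 0 0 0 0;0 0 0 0 0 0 0;0 0 0 0 0 0 0;0 -0.3 0 0 0 0 0;0 -0.6 0 0 0 0 0;0 -0.8 0 0 0 0 0;0 -0.8 0 0 0 0 0;0 -0.5 0 0 0 0 0;0 0 0 0 0 0 0;0 0 0 0 0 0 0"}}

```text
clock: 33.6
eef_pos: [517.9, 125.5, 242.4]
tool_rot: [-1.57, 0.001, 1.369]
force: [-0.4, -0.0, -2.0]
width: 7.4
```

```bash
python3 - <<'E'
from h import *
st();p=shot("wrist","w17");t=shot("top","t17")
np.savez("t17.npz",**t)
print([(np.round(d["position"],1).tolist(),round(d["conf"],2)) for d in nets.place_of(t,"tray")])
go([480,0,245],1.371,grip=0)
E
```

```text
t 33.60 p [517.9 125.5 242.4] rpy [-1.570e+00  1.000e-03  1.369e+00] q [-0.16  0.45 -0.19  1.83  0.11  0.87  0.97] F [-0.4 -0.  -2. ] T [-0.04  0.07 -0.07] w 7.4
[([610.0, -538.0, -2.7], 0.94), ([608.6, -280.9, -1.8], 0.92)]
3 rows of: -0.869 -0.025 0.077 -0.009 -0.004 -0.005 0.000
```

View pics/w17.png

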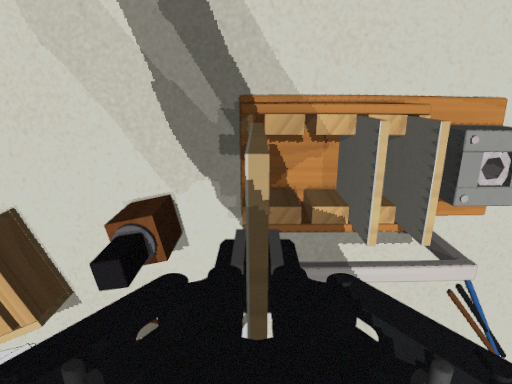

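View pics/t17.png

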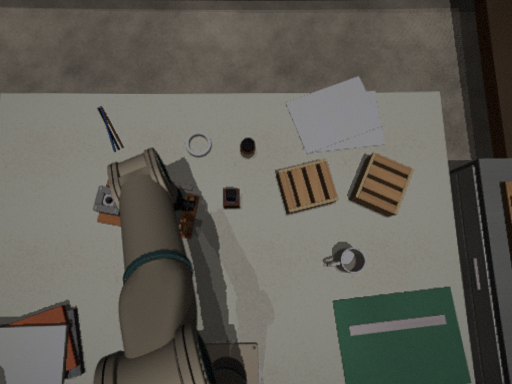

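```bash
python3 - <<'E'
from h import *
go([605,-275,290],1.74,grip=0)
E
```

```text
9 rows of: -0.887 -0.108 -0.228 -0.003 -0.343 -0.001 0.000
```

>>> {"method": "step_arm", "body": {"moves": "-0.887 -0.108 -0.228 0 -0.343 0 0;-0.887 -0.108 -0.228 0 -0.343 0 0;-0.887 -0.108 -0.228 0 -0.343 0 0;-0.887 -0.108 -0.228 0 -0.343 0 0;-0.887 -0.108 -0.228 0 -0.343 0 0;-0.887 -0.108 -0.228 0 -0.343 0 0;-0.887 -0.108 -0.228 0 -0.343 0 0;-0.887 -0.108 -0.228 0 -0.343 0 0;-0.887 -0.108 -0.228 0 -0.343 0 0;0 0 0 0 0 0 0;0 0 0 0 0 0 0;0 0 0 0 0 0 0"}}

```text
clock: 34.95
eef_pos: [605.5, -272.5, 290.0]
tool_rot: [-1.569, -0.003, 1.742]
force: [-0.5, 1.3, -1.9]
width: 7.2
```

```bash
python3 - <<'E'
from h import *
s=st();p=shot("wrist","w18")
print([(np.round(d["position"],1).tolist(),round(d["conf"],2)) for d in nets.place_of(p,"tray")])
c=np.array([610,-279.]);y=.17
P=[(sq(c,[73,84.5],y,75),(0,255,0))]+[(sq(c+Z(y)@[0,b],[63,7.5],y,75),(0,0,255)) for b in(-50,0,50)]
overlay(p,P,(120,60,400,290),2.8,"o18")
E
```

```text
t 34.95 p [ 605.5 -272.5  290. ] rpy [-1.569 -0.003  1.742] q [ 0.51  0.61 -0.23  1.39  0.14  1.16  2.  ] F [-0.5  1.3 -1.9] T [ 0.01 -0.02  0.03] w 7.2
[([612.5, -276.8, -0.5], 0.88), ([614.6, -539.2, -1.2], 0.72)]
```

View pics/o18.png

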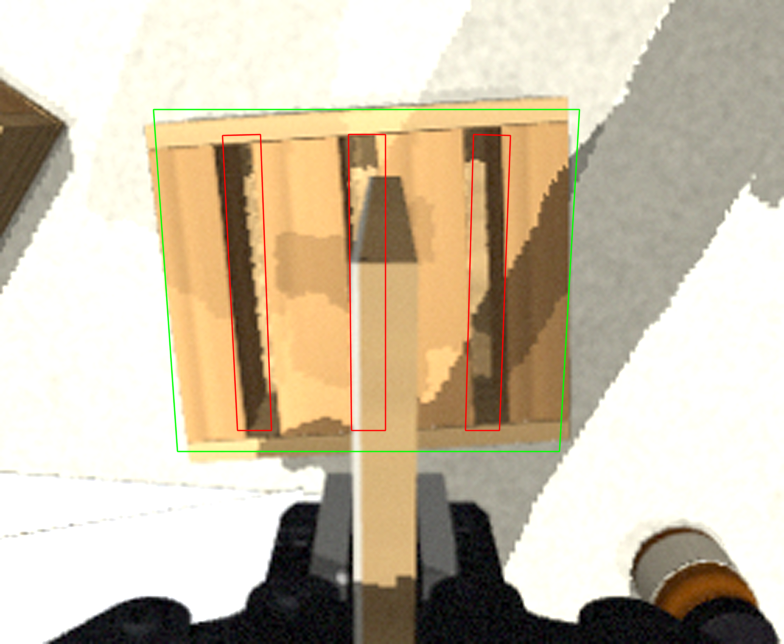

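```bash
cat >> h.py <<'E'
from scipy.optimize import least_squares
def fit_tray(p,crop,box,fx,y0=.2):
    """crop: tool-view corners (4x2 px in overlay crop) in any order of cyclic seq; returns centre,yaw"""
    uv=(np.array(crop)+.5)/fx-.5+np.array(box[:2]);W=ray(p,uv,75)[:,:2]
    c=W.mean(0);best=None
    for k in range(4):
        f=lambda v:(sq(v[:2],[73,84.5],v[2],75)[:,:2]-np.roll(W,k,0)).ravel()
        r=least_squares(f,[c[0],c[1],y0])
        if best is None or r.cost<best.cost:best=r
        f=lambda v:(sq(v[:2],[73,84.5],v[2],75)[:,:2]-np.roll(W[::-1],k,0)).ravel()
        r=least_squares(f,[c[0],c[1],y0])
        if r.cost<best.cost:best=r
    print("tray",np.round(best.x,3),"res",np.round(best.fun,1));return best.x
def tray_ov(p,v,box,fx,name):
    P=[(sq(v[:2],[73,84.5],v[2],75),(0,255,0))]+[(sq(v[:2]+Z(v[2])@[0,b],[63,7.5],v[2],75),(0,0,255)) for b in(-50,0,50)]
    overlay(p,P,box,fx,name)
E
python3 - <<'E'
from h import *
p=pic_at(cv2.imread("pics/w18.png"),[605.5,-272.5,290],[-1.569,-.003,1.742])
b=(120,60,400,290)
v=fit_tray(p,[[147,127],[567,97],[570,440],[190,460]],b,2.8)
tray_ov(p,v,b,2.8,"o19")
E
```

```text
tray [ 610.186 -277.157   -2.908] res [ 0.   0.2 -0.3  0.8 -1.  -1.1  1.3  0. ]
```

View pics/o19.png

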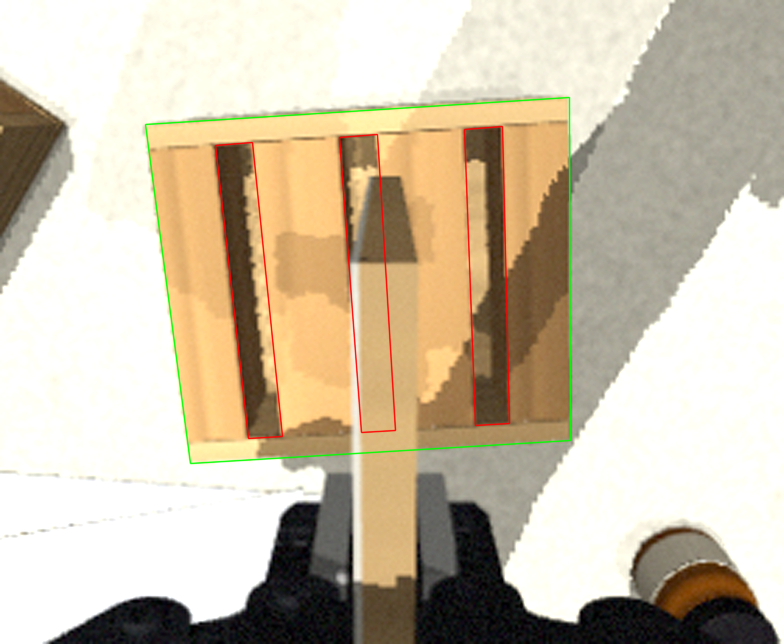

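```bash
python3 - <<'E'
from h import *
go([621.8,-325.8,185],1.805,grip=0)
E
```

```text
3 rows of: -0.371 0.706 -0.037 -0.002 -0.173 0.004 0.000
```

>>> {"method": "step_arm", "body": {"moves": "-0.371 0.7 -0.037 0 -0.173 0 0;-0.371 0.7 -0.037 0 -0.173 0 0;-0.371 0.7 -0.037 0 -0.173 0 0;0 0 0 0 0 0 0;0 0 0 0 0 0 0;0 0 0 0 0 0 0;0 0 0 0 0 0 0"}}

```text
clock: 35.75
eef_pos: [623.4, -326.9, 189.1]
tool_rot: [-1.574, 0.002, 1.804]
force: [0.4, -0.3, -0.2]
width: 7.3
```

```bash
python3 - <<'E'
from h import *
s=st();p=shot("wrist","w20")
tray_ov(p,[610.2,-277.2,.234],(120,40,400,270),2.8,"o20")
go([621.8,-325.8,100],1.805,grip=0)
E
```

```text
t 35.75 p [ 623.4 -326.9  189.1] rpy [-1.574  0.002  1.804] q [ 0.57  0.76 -0.23  1.39  0.19  1.01  2.1 ] F [ 0.4 -0.3 -0.2] T [ 0.03 -0.03 -0.05] w 7.3
2 rows of: 0.017 0.889 0.012 0.012 -0.005 -0.007 0.000
```

View pics/o20.png

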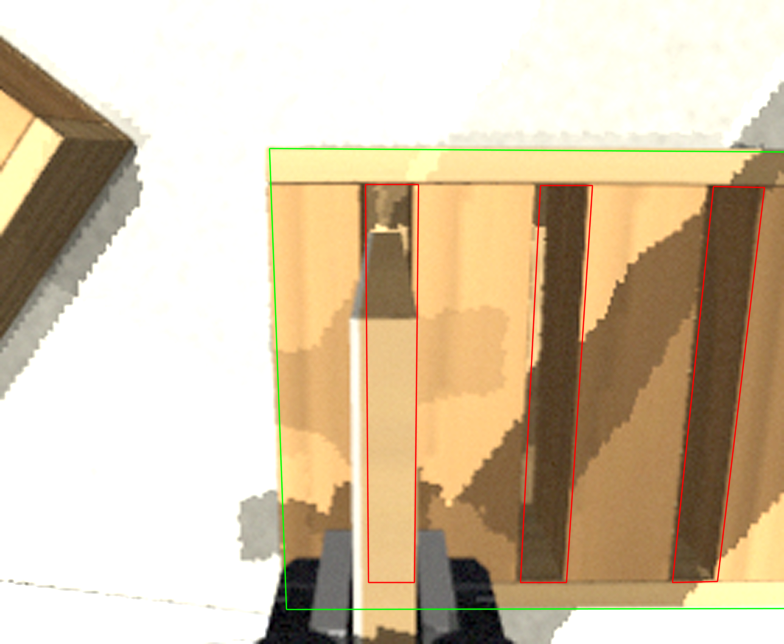

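>>> {"method": "step_arm", "body": {"moves": "0.03 0.4 0.02 0.06 0 0 0;0 0.4 0 0 0 0 0;0 0.2 0 0 0 0 0;0 0 0 0 0 0 0;0 0 0 0 0 0 0;0 0 0 0 0 0 0"}}

```text
clock: 36.4
eef_pos: [621.3, -327.2, 137.9]
tool_rot: [-1.566, 0.001, 1.802]
force: [-0.2, -0.0, -0.9]
width: 7.8
```

```bash
python3 - <<'E'
from h import *
s=st()
go([621.8,-325.8,93],1.805,grip=0)
p=shot("wrist","w21")
tray_ov(p,[610.2,-277.2,.234],(120,40,400,270),2.8,"o21")
E
```

```text
t 36.40 p [ 621.3 -327.2  137.9] rpy [-1.566e+00  1.000e-03  1.802e+00] q [ 0.56  0.81 -0.22  1.43  0.2   0.93  2.09] F [-0.2 -0.  -0.9] T [ 0.03  0.06 -0.03] w 7.8
1 rows of: 0.027 0.897 -0.022 -0.044 -0.022 -0.012 0.000
```

View pics/o21.png

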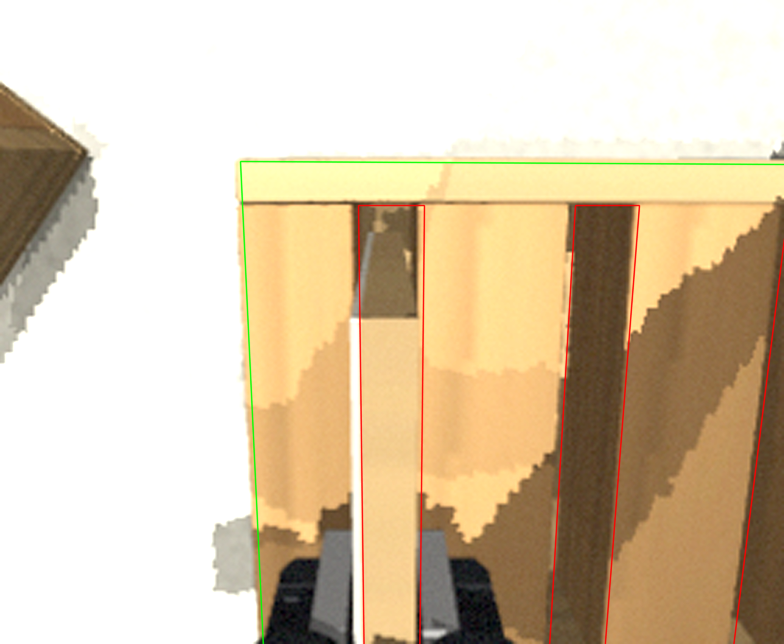

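>>> {"method": "step_arm", "body": {"moves": "0 0.3 -0.01 -0.04 0 0 0;0 0.3 0 0 0 0 0;0 0.2 0 0 0 0 0;0 0 0 0 0 0 0;0 0 0 0 0 0 0;0 0 0 0 0 0 0"}}

```text
clock: 37.05
eef_pos: [621.3, -327.0, 97.0]
tool_rot: [-1.569, 0.001, 1.802]
force: [-0.0, 0.2, -1.0]
width: 7.2
```

```bash
python3 - <<'E'
from h import *
s=st()
E
```

```text
t 37.05 p [ 621.3 -327.    97. ] rpy [-1.569e+00  1.000e-03  1.802e+00] q [ 0.56  0.86 -0.21  1.46  0.21  0.85  2.08] F [-0.   0.2 -1. ] T [0.05 0.02 0.07] w 7.2
```

>>> {"method": "step_arm", "body": {"moves": "0 0.1 0 0 0 0 0;0 0.05 0 0 0 0 0;0 0 0 0 0 0 0;0 0 0 0 0 0 0"}}

```text
clock: 37.45
eef_pos: [620.6, -326.8, 88.9]
tool_rot: [-1.568, -0.0, 1.802]
force: [-0.5, 0.2, -1.0]
width: 7.2
```

```bash
python3 - <<'E'
from h import *
s=st()
E
```

```text
t 37.45 p [ 620.6 -326.8   88.9] rpy [-1.568 -0.     1.802] q [ 0.56  0.87 -0.21  1.46  0.22  0.84  2.08] F [-0.5  0.2 -1. ] T [-0.04 -0.05  0.05] w 7.2
```

>>> {"method": "step_arm", "body": {"moves": "0 0.04 0 0 0 0 0;0 0.03 0 0 0 0 0;0 0 0 0 0 0 0"}}

```text
clock: 37.75
eef_pos: [620.8, -327.1, 88.4]
tool_rot: [-1.569, 0.001, 1.802]
force: [-4.9, 2.0, 14.2]
width: 7.5
```

```bash
python3 - <<'E'
from h import *
s=st()
E
```

```text
t 37.75 p [ 620.8 -327.1   88.4] rpy [-1.569e+00  1.000e-03  1.802e+00] q [ 0.56  0.87 -0.21  1.46  0.22  0.83  2.07] F [-4.9  2.  14.2] T [0.59 1.04 0.01] w 7.5
```

>>> {"method": "step_arm", "body": {"moves": "0 0 0 0 0 0 0.5;0 0 0 0 0 0 0.5;0 0 0 0 0 0 0.5;0 0 0 0 0 0 0.5;0 -0.4 0 0 0 0 0.5;0 -0.9 0 0 0 0 0.5;0 -0.9 0 0 0 0 0.5;0 -0.9 0 0 0 0 0.5;0 -0.9 0 0 0 0 0.5;0 0 0 0 0 0 0.5;0 0 0 0 0 0 0.5;0 0 0 0 0 0 0.5"}}

```text
clock: 38.95
eef_pos: [620.3, -326.4, 283.8]
tool_rot: [-1.566, -0.002, 1.803]
force: [-0.5, 0.3, -0.1]
width: 42.7
```

```bash
python3 - <<'E'
from h import *
s=st();p=shot("wrist","w22")
b=(160,20,420,290)
tray_ov(p,[610.2,-277.2,.234],b,2.2,"o22")
o=np.array([534.7,200.1]);c=o+Z(-.2)@[0,25];print(c)
print([(np.round(d["position"],1).tolist(),round(d["conf"],2)) for d in nets.place_of(p,"panel0_mid")])
go([c[0],c[1],250],1.371,grip=.5)
E
```

```text
t 38.95 p [ 620.3 -326.4  283.8] rpy [-1.566 -0.002  1.803] q [ 0.57  0.68 -0.24  1.27  0.16  1.21  2.12] F [-0.5  0.3 -0.1] T [ 0.02  0.   -0.02] w 42.7
[539.66673327 224.60166445]
[]
12 rows of: 0.929 0.057 0.104 -0.004 0.300 0.001 0.500
```

View pics/o22.png

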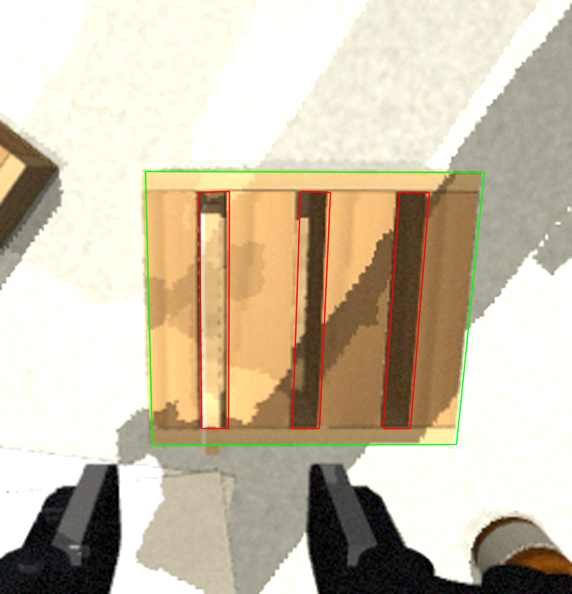

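>>> {"method": "step_arm", "body": {"moves": "0.929 0.057 0.104 0 0.3 0 0.5;0.929 0.057 0.104 0 0.3 0 0.5;0.929 0.057 0.104 0 0.3 0 0.5;0.929 0.057 0.104 0 0.3 0 0.5;0.929 0.057 0.104 0 0.3 0 0.5;0.929 0.057 0.104 0 0.3 0 0.5;0.929 0.057 0.104 0 0.3 0 0.5;0.929 0.057 0.104 0 0.3 0 0.5;0.929 0.057 0.104 0 0.3 0 0.5;0.929 0.057 0.104 0 0.3 0 0.5;0.929 0.057 0.104 0 0.3 0 0.5;0.929 0.057 0.104 0 0.3 0 0.5;0 0 0 0 0 0 0.5;0 0 0 0 0 0 0.5;0 0 0 0 0 0 0.5"}}

```text
clock: 40.55
eef_pos: [540.5, 222.1, 250.3]
tool_rot: [-1.568, 0.003, 1.369]
force: [0.4, -1.0, 0.5]
width: 42.7
```

```bash
python3 - <<'E'
from h import *
s=st();go([539.7,224.6,94],1.371,n=4,grip=.5)
E
```

```text
t 40.55 p [540.5 222.1 250.3] rpy [-1.568  0.003  1.369] q [-0.31  0.52 -0.19  1.68  0.12  0.96  0.82] F [ 0.4 -1.   0.5] T [-0.01 -0.04  0.  ] w 42.7
4 rows of: 0.013 0.781 0.005 -0.007 -0.004 -0.007 0.500
```

>>> {"method": "step_arm", "body": {"moves": "0.025 0.6 0.005 0 0 0 0.5;0.025 0.6 0.005 0 0 0 0.5;0 0.4 0 0 0 0 0.5;0 0 0 0 0 0 0.5;0 0 0 0 0 0 0.5;0 0 0 0 0 0 0.5"}}

```text
clock: 41.15
eef_pos: [541.6, 226.1, 172.5]
tool_rot: [-1.571, -0.0, 1.369]
force: [0.1, 0.5, 1.4]
width: 42.9
```

```bash
python3 - <<'E'
from h import *
s=st();go([539.7,224.6,94],1.371,n=2,grip=.5);p=shot("wrist","w23")
o=np.array([534.7,200.1]);y=-.2
overlay(p,[(sq(o+Z(y)@[0,sy],[55,4],y,135),(0,0,255)) for sy in(25,75)],(120,40,400,290),2.5,"o23")
E
```

```text
t 41.15 p [541.6 226.1 172.5] rpy [-1.571 -0.     1.369] q [-0.33  0.61 -0.18  1.76  0.14  0.79  0.79] F [0.1 0.5 1.4] T [0.01 0.02 0.02] w 42.9
2 rows of: -0.019 0.785 0.015 -0.000 -0.008 0.001 0.500
```

View pics/o23.png

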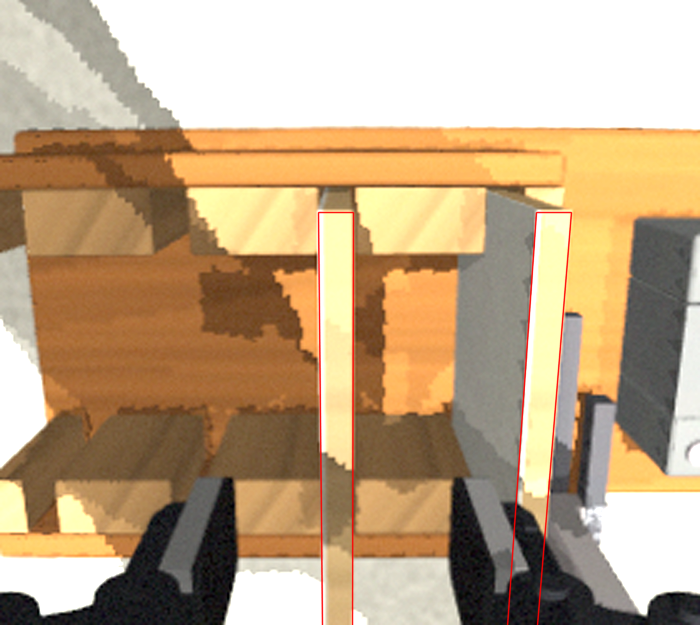

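>>> {"method": "step_arm", "body": {"moves": "-0.035 0.5 0.025 0 0 0 0.4;0 0.5 0 0 0 0 0.4;0 0.4 0 0 0 0 0.4;0 0.15 0 0 0 0 0.4;0 0 0 0 0 0 0.4;0 0 0 0 0 0 0.4;0 0 0 0 0 0 0.4"}}

```text
clock: 41.9
eef_pos: [539.6, 225.4, 95.0]
tool_rot: [-1.571, -0.001, 1.37]
force: [0.5, 0.8, -0.1]
width: 33.8
```

```bash
python3 - <<'E'
from h import *
s=st()
E
```

```text
t 41.90 p [539.6 225.4  95. ] rpy [-1.571e+00 -1.000e-03  1.370e+00] q [-0.35  0.72 -0.15  1.82  0.17  0.62  0.77] F [ 0.5  0.8 -0.1] T [ 0.03 -0.04 -0.01] w 33.8
```

>>> {"method": "step_arm", "body": {"moves": "0 0 0 0 0 0 0;0 0 0 0 0 0 0;0 0 0 0 0 0 0;0 0 0 0 0 0 0;0 0 0 0 0 0 0"}}

```text
clock: 42.4
eef_pos: [539.2, 225.2, 94.5]
tool_rot: [-1.57, 0.0, 1.37]
force: [0.5, -1.0, 6.4]
width: 7.4
```

```bash
python3 - <<'E'
from h import *
s=st()
E
```

```text
t 42.40 p [539.2 225.2  94.5] rpy [-1.57  0.    1.37] q [-0.35  0.72 -0.15  1.82  0.17  0.62  0.77] F [ 0.5 -1.   6.4] T [-0.11  0.08 -0.03] w 7.4
```

>>> {"method": "step_arm", "body": {"moves": "0 -0.3 0 0 0 0 0;0 -0.6 0 0 0 0 0;0 -0.8 0 0 0 0 0;0 -0.8 0 0 0 0 0;0 -0.5 0 0 0 0 0;0 0 0 0 0 0 0;0 0 0 0 0 0 0"}}

```text
clock: 43.1
eef_pos: [538.7, 224.9, 243.4]
tool_rot: [-1.568, 0.001, 1.37]
force: [0.4, 0.4, -1.4]
width: 7.0
```

```bash
python3 - <<'E'
from h import *
s=st();go([609.7,-278,275],1.805,grip=0)
E
```

```text
t 43.10 p [538.7 224.9 243.4] rpy [-1.568e+00  1.000e-03  1.370e+00] q [-0.32  0.52 -0.2   1.69  0.12  0.94  0.81] F [ 0.4  0.4 -1.4] T [0.05 0.03 0.03] w 7.0
11 rows of: -0.921 -0.057 -0.133 -0.002 -0.329 -0.001 0.000
```

>>> {"method": "step_arm", "body": {"moves": "-0.921 -0.057 -0.133 0 -0.329 0 0;-0.921 -0.057 -0.133 0 -0.329 0 0;-0.921 -0.057 -0.133 0 -0.329 0 0;-0.921 -0.057 -0.133 0 -0.329 0 0;-0.921 -0.057 -0.133 0 -0.329 0 0;-0.921 -0.057 -0.133 0 -0.329 0 0;-0.921 -0.057 -0.133 0 -0.329 0 0;-0.921 -0.057 -0.133 0 -0.329 0 0;-0.921 -0.057 -0.133 0 -0.329 0 0;-0.921 -0.057 -0.133 0 -0.329 0 0;-0.921 -0.057 -0.133 0 -0.329 0 0;0 0 0 0 0 0 0;0 0 0 0 0 0 0;0 0 0 0 0 0 0;0 0 0 0 0 0 0"}}

```text
clock: 44.6
eef_pos: [610.0, -275.7, 274.4]
tool_rot: [-1.567, -0.002, 1.807]
force: [0.5, -0.6, -0.8]
width: 7.1
```

```bash
python3 - <<'E'
from h import *
s=st();p=shot("wrist","w24")
tray_ov(p,[610.2,-277.2,.234],(110,30,400,290),2.5,"o24")
go([609.8,-277.8,185],1.805,grip=0)
E
```

```text
t 44.60 p [ 610.  -275.7  274.4] rpy [-1.567 -0.002  1.807] q [ 0.53  0.63 -0.26  1.39  0.17  1.14  2.05] F [ 0.5 -0.6 -0.8] T [ 0.05 -0.02 -0.01] w 7.1
2 rows of: -0.019 0.898 0.006 -0.012 0.009 0.004 0.000
```

View pics/o24.png

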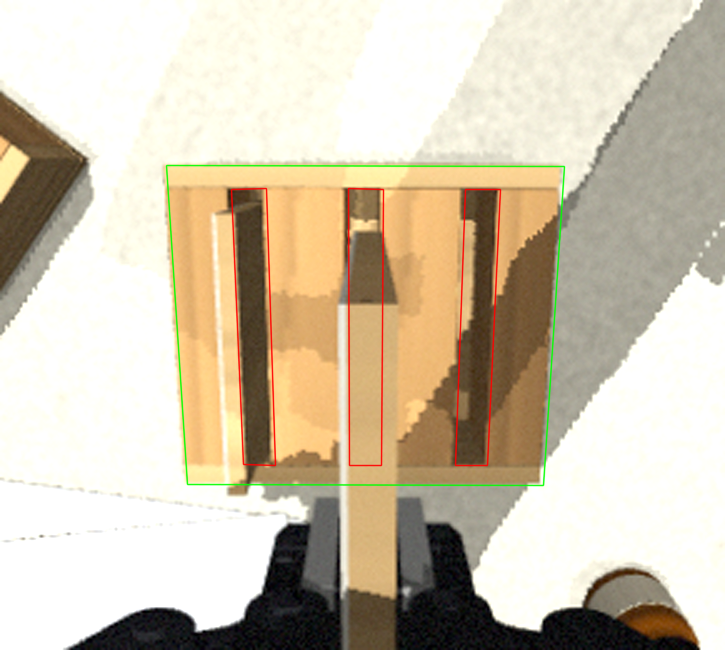

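>>> {"method": "step_arm", "body": {"moves": "-0.04 0.7 0.01 0 0 0 0;0 0.7 0 0 0 0 0;0 0.4 0 0 0 0 0;0 0 0 0 0 0 0;0 0 0 0 0 0 0;0 0 0 0 0 0 0;0 0 0 0 0 0 0"}}

```text
clock: 45.35
eef_pos: [611.0, -280.0, 186.9]
tool_rot: [-1.571, 0.002, 1.805]
force: [0.0, 0.5, -0.9]
width: 7.3
```

```bash
python3 - <<'E'
from h import *
s=st();p=shot("wrist","w25")
tray_ov(p,[610.2,-277.2,.234],(110,30,400,290),2.5,"o25")
go([609.8,-277.8,140],1.805,grip=0)
E
```

```text
t 45.35 p [ 611.  -280.   186.9] rpy [-1.571  0.002  1.805] q [ 0.53  0.71 -0.25  1.49  0.2   0.96  2.03] F [ 0.   0.5 -0.9] T [0.02 0.02 0.02] w 7.3
1 rows of: 0.049 0.933 0.008 -0.003 -0.001 -0.013 0.000
```

View pics/o25.png

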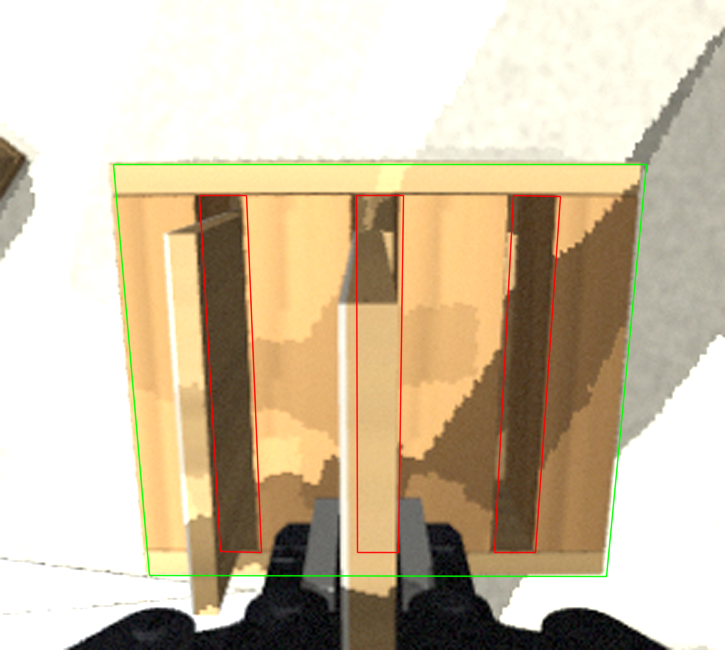

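>>> {"method": "step_arm", "body": {"moves": "0.03 0.5 0.005 0 0 0 0;0 0.5 0 0 0 0 0;0 0 0 0 0 0 0;0 0 0 0 0 0 0;0 0 0 0 0 0 0"}}

```text
clock: 45.9
eef_pos: [610.4, -278.9, 136.9]
tool_rot: [-1.571, 0.002, 1.805]
force: [-0.1, 0.7, -0.5]
width: 6.8
```

```bash
python3 - <<'E'
from h import *
s=st();p=shot("wrist","w26")
tray_ov(p,[610.2,-277.2,.234],(110,30,400,290),2.5,"o26")
go([609.8,-277.8,94],1.805,grip=0)
E
```

```text
t 45.90 p [ 610.4 -278.9  136.9] rpy [-1.571  0.002  1.805] q [ 0.52  0.77 -0.23  1.54  0.22  0.86  2.01] F [-0.1  0.7 -0.5] T [-0.   -0.   -0.03] w 6.8
1 rows of: 0.025 0.858 0.007 0.001 -0.003 -0.014 0.000
```

View pics/o26.png

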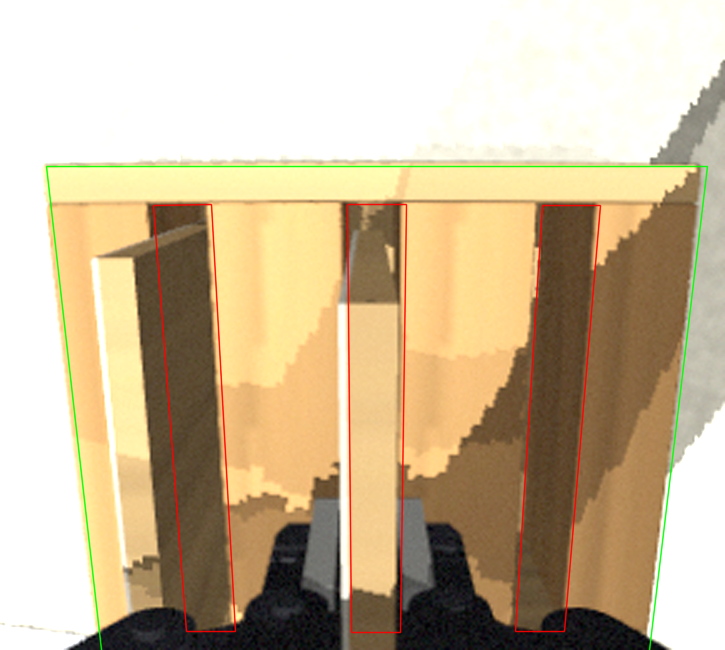

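>>> {"method": "step_arm", "body": {"moves": "0.012 0.4 0 0 0 0 0;0 0.4 0 0 0 0 0;0 0.1 0 0 0 0 0;0 0.03 0 0 0 0 0;0 0 0 0 0 0 0;0 0 0 0 0 0 0"}}

```text
clock: 46.55
eef_pos: [609.7, -278.2, 89.6]
tool_rot: [-1.57, 0.001, 1.805]
force: [0.5, 0.7, 0.3]
width: 7.6
```

```bash
python3 - <<'E'
from h import *
s=st()
E
```

```text
t 46.55 p [ 609.7 -278.2   89.6] rpy [-1.570e+00  1.000e-03  1.805e+00] q [ 0.51  0.83 -0.22  1.57  0.23  0.78  2.  ] F [0.5 0.7 0.3] T [0.01 0.   0.05] w 7.6
```

>>> {"method": "step_arm", "body": {"moves": "0 0.04 0 0 0 0 0;0 0.03 0 0 0 0 0;0 0 0 0 0 0 0"}}

```text
clock: 46.85
eef_pos: [609.8, -278.3, 89.4]
tool_rot: [-1.57, 0.002, 1.804]
force: [-7.2, 1.3, 21.3]
width: 7.3
```

```bash
python3 - <<'E'
from h import *
s=st()
E
```

```text
t 46.85 p [ 609.8 -278.3   89.4] rpy [-1.57   0.002  1.804] q [ 0.51  0.83 -0.22  1.57  0.23  0.77  2.  ] F [-7.2  1.3 21.3] T [0.66 1.42 0.03] w 7.3
```

Floor reached at 21 N. Release and go for the last panel (slot +75).

>>> {"method": "step_arm", "body": {"moves": "0 0 0 0 0 0 0.4;0 0 0 0 0 0 0.4;0 0 0 0 0 0 0.4;0 0 0 0 0 0 0.4;0 -0.4 0 0 0 0 0.4;0 -0.9 0 0 0 0 0.4;0 -0.9 0 0 0 0 0.4;0 -0.9 0 0 0 0 0.4;0 -0.9 0 0 0 0 0.4;0 0 0 0 0 0 0.4;0 0 0 0 0 0 0.4"}}

```text
clock: 47.95
eef_pos: [609.9, -278.0, 286.1]
tool_rot: [-1.57, 0.001, 1.805]
force: [-1.3, -1.0, -1.4]
width: 34.4
```

```bash
python3 - <<'E'
from h import *
s=st();p=shot("wrist","w27")
tray_ov(p,[610.2,-277.2,.234],(110,30,400,290),2.5,"o27")
c=np.array([534.7,200.1])+Z(-.2)@[0,75];print(c)
go([c[0],c[1],250],1.371,grip=.4)
E
```

```text
t 47.95 p [ 609.9 -278.   286.1] rpy [-1.570e+00  1.000e-03  1.805e+00] q [ 0.53  0.62 -0.26  1.38  0.17  1.16  2.05] F [-1.3 -1.  -1.4] T [-0.03  0.01  0.  ] w 34.4
[549.60019981 273.60499334]
12 rows of: 0.929 0.058 0.067 -0.002 0.301 -0.000 0.400
```

View pics/o27.png

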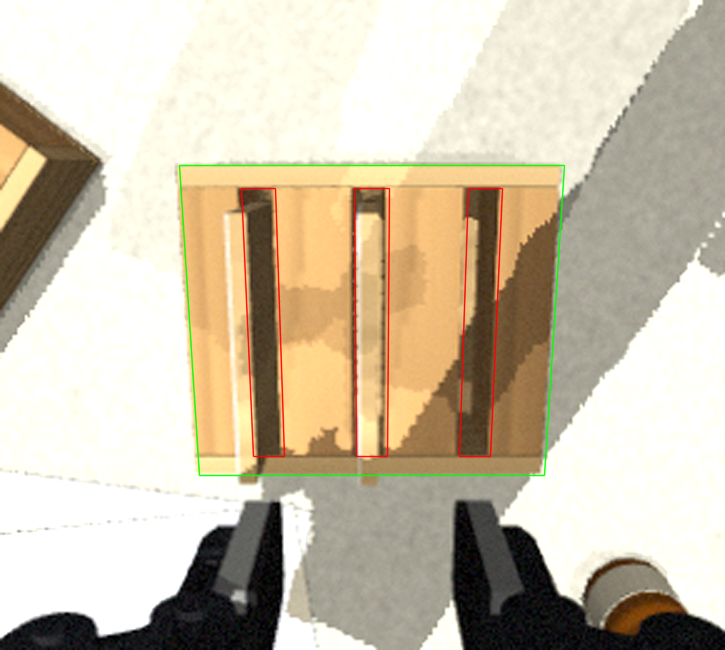

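>>> {"method": "step_arm", "body": {"moves": "0.929 0.058 0.067 0 0.301 0 0.4;0.929 0.058 0.067 0 0.301 0 0.4;0.929 0.058 0.067 0 0.301 0 0.4;0.929 0.058 0.067 0 0.301 0 0.4;0.929 0.058 0.067 0 0.301 0 0.4;0.929 0.058 0.067 0 0.301 0 0.4;0.929 0.058 0.067 0 0.301 0 0.4;0.929 0.058 0.067 0 0.301 0 0.4;0.929 0.058 0.067 0 0.301 0 0.4;0.929 0.058 0.067 0 0.301 0 0.4;0.929 0.058 0.067 0 0.301 0 0.4;0.929 0.058 0.067 0 0.301 0 0.4;0 0 0 0 0 0 0.4;0 0 0 0 0 0 0.4;0 0 0 0 0 0 0.4;0 0 0 0 0 0 0.4"}}

```text
clock: 49.6
eef_pos: [550.2, 271.3, 249.6]
tool_rot: [-1.568, 0.003, 1.369]
force: [-0.5, -0.2, -0.2]
width: 34.5
```

```bash
python3 - <<'E'
from h import *
s=st();go([549.6,273.6,94],1.371,n=4,grip=.4)
E
```

```text
t 49.60 p [550.2 271.3 249.6] rpy [-1.568  0.003  1.369] q [-0.38  0.56 -0.2   1.6   0.13  1.    0.75] F [-0.5 -0.2 -0.2] T [-0.04 -0.04  0.  ] w 34.5
4 rows of: 0.012 0.778 0.004 -0.006 -0.005 -0.006 0.400
```

>>> {"method": "step_arm", "body": {"moves": "0.015 0.6 0.005 0 0 0 0.4;0.015 0.6 0.005 0 0 0 0.4;0 0.4 0 0 0 0 0.4;0 0 0 0 0 0 0.4;0 0 0 0 0 0 0.4;0 0 0 0 0 0 0.4"}}

```text
clock: 50.2
eef_pos: [550.8, 275.0, 171.7]
tool_rot: [-1.571, -0.001, 1.37]
force: [0.3, -1.0, 1.0]
width: 34.2
```

```bash
python3 - <<'E'
from h import *
s=st();go([549.6,273.6,94],1.371,n=2,grip=.5);p=shot("wrist","w28")
o=np.array([534.7,200.1]);y=-.2
overlay(p,[(sq(o+Z(y)@[0,sy],[55,4],y,135),(0,0,255)) for sy in(75,)],(120,40,400,290),2.5,"o28")
E
```

```text
t 50.20 p [550.8 275.  171.7] rpy [-1.571e+00 -1.000e-03  1.370e+00] q [-0.39  0.65 -0.19  1.68  0.15  0.83  0.72] F [ 0.3 -1.   1. ] T [ 0.07 -0.02 -0.03] w 34.2
2 rows of: -0.016 0.777 0.009 -0.000 -0.003 0.003 0.500
```

View pics/o28.png

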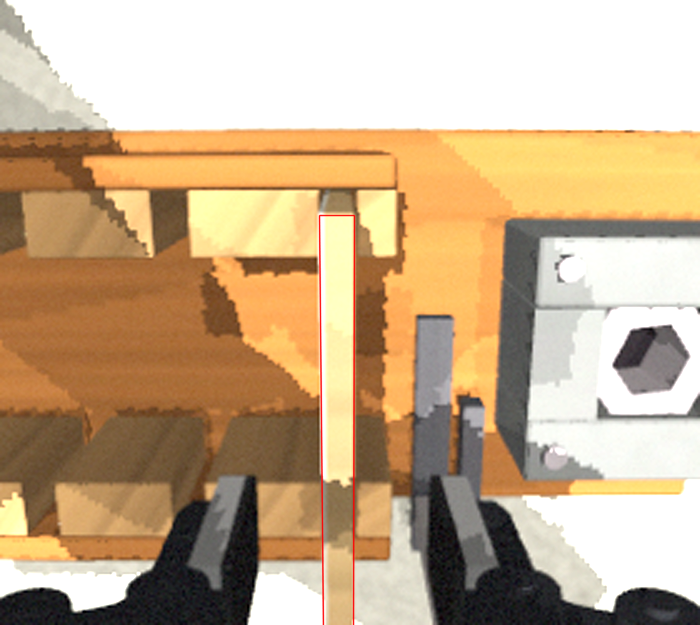

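```bash
python3 - <<'E'
from h import *
a=pic_at(cv2.imread("pics/w15.png"),[535.6,203.5,330.4],[-1.57,.002,1.368])
b=pic_at(cv2.imread("pics/w28.png"),[550.8,275,171.7],[-1.571,-.001,1.37])
for z in(20,40,60,80,100,120,140):
    A=ray(a,[[332.5,143.5]],z)[0];B=ray(b,[[293.6,167.2]],z)[0]
    print(z,np.round(A-B,1),np.round(Z(.2)@(A[:2]-[534.7,200.1])))
E
```

```text
20 [0.3 1.2 0. ] [ -4. 114.]
40 [ 1.3 -1.4  0. ] [ -7. 109.]
60 [ 2.4 -4.1  0. ] [-10. 104.]
80 [ 3.5 -6.8  0. ] [-13.  99.]
100 [ 4.6 -9.4  0. ] [-16.  95.]
120 [  5.6 -12.1   0. ] [-20.  90.]
140 [  6.7 -14.7   0. ] [-23.  85.]
```

>>> {"method": "step_arm", "body": {"moves": "-0.03 0.5 0.02 0 0 0 0.4;0 0.5 0 0 0 0 0.4;0 0.4 0 0 0 0 0.4;0 0.14 0 0 0 0 0.4;0 0 0 0 0 0 0.4;0 0 0 0 0 0 0.4;0 0 0 0 0 0 0;0 0 0 0 0 0 0;0 0 0 0 0 0 0;0 0 0 0 0 0 0;0 0 0 0 0 0 0"}}

```text
clock: 51.35
eef_pos: [549.0, 274.1, 94.4]
tool_rot: [-1.57, -0.0, 1.371]
force: [-0.9, -0.5, 6.2]
width: 7.3
```

```bash
python3 - <<'E'
from h import *
s=st()
E
```

```text
t 51.35 p [549.  274.1  94.4] rpy [-1.57  -0.     1.371] q [-0.41  0.75 -0.17  1.73  0.18  0.67  0.7 ] F [-0.9 -0.5  6.2] T [-0.14  0.05  0.02] w 7.3
```

>>> {"method": "step_arm", "body": {"moves": "0 -0.3 0 0 0 0 0;0 -0.6 0 0 0 0 0;0 -0.8 0 0 0 0 0;0 -0.8 0 0 0 0 0;0 -0.5 0 0 0 0 0;0 0 0 0 0 0 0;0 0 0 0 0 0 0"}}

```text
clock: 52.05
eef_pos: [548.3, 273.6, 243.7]
tool_rot: [-1.569, 0.001, 1.371]
force: [0.4, -0.4, -1.8]
width: 7.2
```

```bash
python3 - <<'E'
from h import *
s=st();c=np.array([610.2,-277.2])+Z(.234)@[0,49];print(c);go([c[0],c[1],275],1.805,grip=0)
E
```

```text
t 52.05 p [548.3 273.6 243.7] rpy [-1.569e+00  1.000e-03  1.371e+00] q [-0.38  0.57 -0.21  1.61  0.13  0.98  0.74] F [ 0.4 -0.4 -1.8] T [-0.02  0.04 -0.02] w 7.2
[ 598.83835261 -229.5354118 ]
11 rows of: -0.922 -0.057 -0.095 -0.001 -0.329 -0.000 0.000
```

>>> {"method": "step_arm", "body": {"moves": "-0.922 -0.057 -0.095 0 -0.329 0 0;-0.922 -0.057 -0.095 0 -0.329 0 0;-0.922 -0.057 -0.095 0 -0.329 0 0;-0.922 -0.057 -0.095 0 -0.329 0 0;-0.922 -0.057 -0.095 0 -0.329 0 0;-0.922 -0.057 -0.095 0 -0.329 0 0;-0.922 -0.057 -0.095 0 -0.329 0 0;-0.922 -0.057 -0.095 0 -0.329 0 0;-0.922 -0.057 -0.095 0 -0.329 0 0;-0.922 -0.057 -0.095 0 -0.329 0 0;-0.922 -0.057 -0.095 0 -0.329 0 0;0 0 0 0 0 0 0;0 0 0 0 0 0 0;0 0 0 0 0 0 0;0 0 0 0 0 0 0"}}

```text
clock: 53.55
eef_pos: [599.1, -227.4, 274.1]
tool_rot: [-1.567, -0.002, 1.808]
force: [0.2, 0.9, -0.6]
width: 7.3
```

```bash
python3 - <<'E'
from h import *
s=st();p=shot("wrist","w29")
tray_ov(p,[610.2,-277.2,.234],(80,30,370,290),2.5,"o29")
go([598.6,-229.8,185],1.805,grip=0)
E
```

```text
t 53.55 p [ 599.1 -227.4  274.1] rpy [-1.567 -0.002  1.808] q [ 0.48  0.59 -0.28  1.48  0.17  1.1   1.98] F [ 0.2  0.9 -0.6] T [ 0.03 -0.05 -0.  ] w 7.3
2 rows of: -0.021 0.894 0.009 -0.013 0.012 0.004 0.000
```

View pics/o29.png

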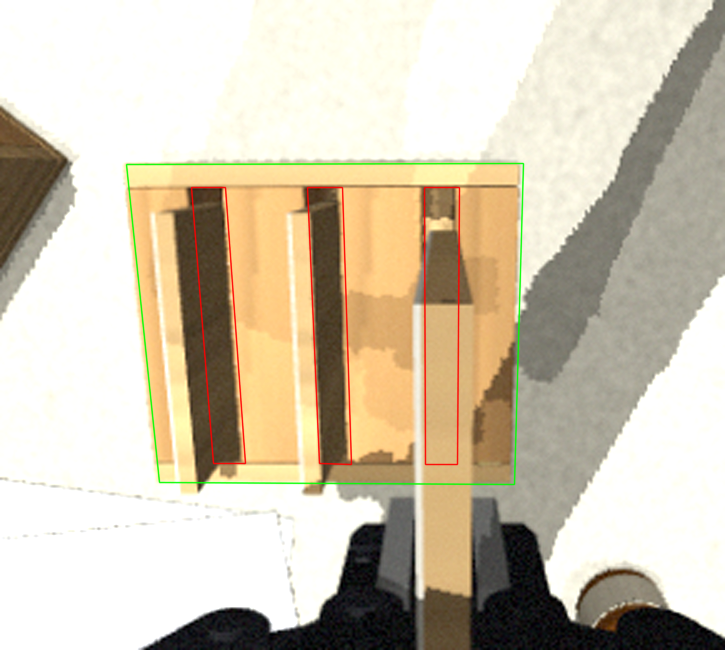

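Tray unmoved. Down to just above.

>>> {"method": "step_arm", "body": {"moves": "-0.02 0.7 0.01 0 0 0 0;0 0.7 0 0 0 0 0;0 0.4 0 0 0 0 0;0 0 0 0 0 0 0;0 0 0 0 0 0 0;0 0 0 0 0 0 0;0 0 0 0 0 0 0"}}

```text
clock: 54.3
eef_pos: [599.9, -230.7, 186.4]
tool_rot: [-1.571, 0.002, 1.806]
force: [-0.8, 0.5, -0.9]
width: 7.2
```

```bash
python3 - <<'E'
from h import *
s=st();p=shot("wrist","w30")
tray_ov(p,[610.2,-277.2,.234],(80,30,370,290),2.5,"o30")
go([598.6,-229.8,140],1.805,grip=0)
E
```

```text
t 54.30 p [ 599.9 -230.7  186.4] rpy [-1.571  0.002  1.806] q [ 0.48  0.68 -0.26  1.58  0.21  0.91  1.95] F [-0.8  0.5 -0.9] T [ 0.03 -0.03  0.02] w 7.2
1 rows of: 0.024 0.922 0.016 -0.003 0.005 -0.011 0.000
```

View pics/o30.png

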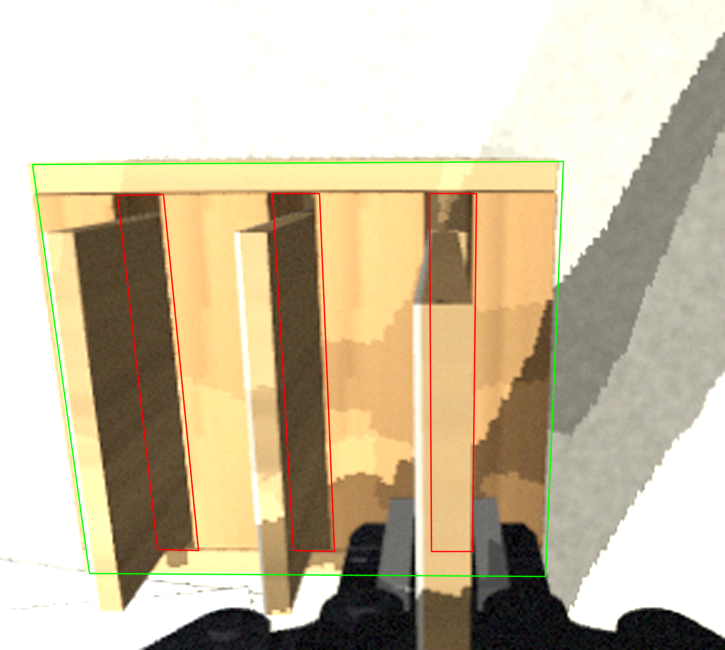

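>>> {"method": "step_arm", "body": {"moves": "0.015 0.5 0.015 0 0 0 0;0 0.5 0 0 0 0 0;0 0 0 0 0 0 0;0 0 0 0 0 0 0;0 0 0 0 0 0 0"}}

```text
clock: 54.85
eef_pos: [599.1, -230.4, 136.3]
tool_rot: [-1.571, 0.001, 1.805]
force: [1.3, 0.5, -1.2]
width: 7.5
```

```bash
python3 - <<'E'
from h import *
s=st();p=shot("wrist","w31")
tray_ov(p,[610.2,-277.2,.234],(80,30,370,290),2.5,"o31")
go([598.6,-229.8,91],1.805,grip=0)
E
```

```text
t 54.85 p [ 599.1 -230.4  136.3] rpy [-1.571e+00  1.000e-03  1.805e+00] q [ 0.47  0.73 -0.25  1.63  0.23  0.81  1.93] F [ 1.3  0.5 -1.2] T [ 0.04 -0.03  0.02] w 7.5
1 rows of: 0.014 0.907 0.007 0.002 0.004 -0.013 0.000
```

View pics/o31.png

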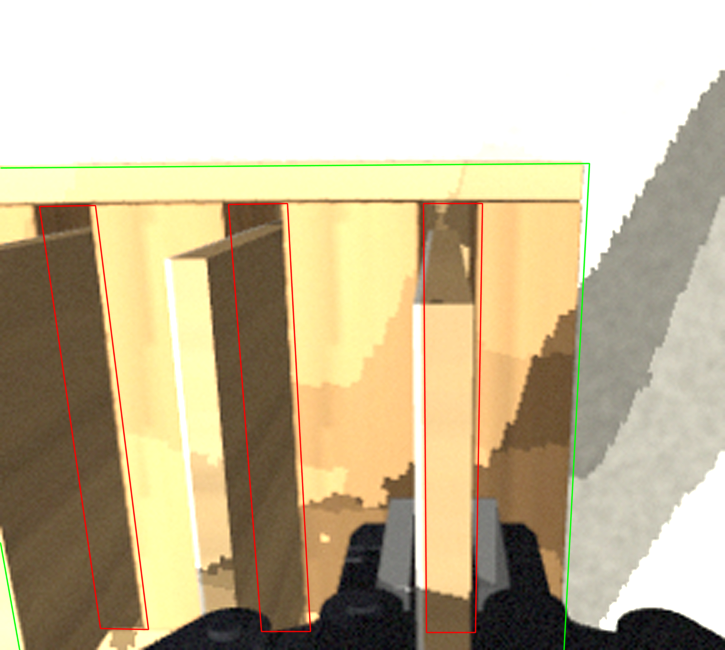

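>>> {"method": "step_arm", "body": {"moves": "0 0.4 0 0 0 0 0;0 0.4 0 0 0 0 0;0 0.1 0 0 0 0 0;0 0.03 0 0 0 0 0;0 0 0 0 0 0 0;0 0 0 0 0 0 0"}}

```text
clock: 55.5
eef_pos: [598.7, -230.3, 89.4]
tool_rot: [-1.57, 0.001, 1.805]
force: [0.2, 0.2, 1.4]
width: 7.5
```

```bash
python3 - <<'E'
from h import *
s=st()
E
```

```text
t 55.50 p [ 598.7 -230.3   89.4] rpy [-1.570e+00  1.000e-03  1.805e+00] q [ 0.46  0.79 -0.23  1.65  0.25  0.72  1.91] F [0.2 0.2 1.4] T [ 0.02  0.1  -0.01] w 7.5
```

>>> {"method": "step_arm", "body": {"moves": "0 0.03 0 0 0 0 0;0 0.03 0 0 0 0 0;0 0 0 0 0 0 0"}}

```text
clock: 55.8
eef_pos: [598.8, -230.5, 89.4]
tool_rot: [-1.57, 0.002, 1.805]
force: [-6.3, 1.1, 21.8]
width: 7.5
```

```bash
python3 - <<'E'
from h import *
s=st()
E
```

```text
t 55.80 p [ 598.8 -230.5   89.4] rpy [-1.57   0.002  1.805] q [ 0.46  0.79 -0.23  1.65  0.25  0.72  1.91] F [-6.3  1.1 21.8] T [ 0.56  1.46 -0.01] w 7.5
```

>>> {"method": "step_arm", "body": {"moves": "0 0 0 0 0 0 0.4;0 0 0 0 0 0 0.4;0 0 0 0 0 0 0.4;0 0 0 0 0 0 0.4;0 -0.4 0 0 0 0 0.4;0 -0.9 0 0 0 0 0.4;0 -0.9 0 0 0 0 0.4;0 -0.9 0 0 0 0 0.4;0 -0.9 0 0 0 0 0.4;0 -0.9 0 0 0 0 0.4;0 0 0 0 0 0 0.4;0 0 0 0 0 0 0.4;0 0 0 0 0 0 0.4"}}

```text
clock: 57.1
eef_pos: [597.5, -229.8, 328.5]
tool_rot: [-1.566, -0.001, 1.806]
force: [-0.4, -0.3, 0.3]
width: 33.9
```

```bash
python3 - <<'E'
from h import *
s=st();p=shot("wrist","w32")
tray_ov(p,[610.2,-277.2,.234],(60,30,350,290),2.5,"o32")
q=shot("side","s32");t=shot("top","t32")
for n in("key_mid","ink","mug","tape","tray","panel0_mid"):print(n,[(np.round(d["position"],1).tolist(),round(d["conf"],2)) for d in nets.place_of(q,n)],[(np.round(d["position"],1).tolist(),round(d["conf"],2)) for d in nets.place_of(t,n)])
a=q["color"][85:310,190:345]
cv2.imwrite("pics/s32c.png",cv2.convertScaleAbs(cv2.resize(a,None,fx=2.6,fy=2.6,interpolation=cv2.INTER_CUBIC),alpha=1.3))
E
```

```text
t 57.10 p [ 597.5 -229.8  328.5] rpy [-1.566e+00 -1.000e-03  1.806e+00] q [ 0.49  0.55 -0.29  1.4   0.16  1.22  1.99] F [-0.4 -0.3  0.3] T [-0.02  0.02 -0.05] w 33.9
key_mid [([569.1, -22.6, 110.8], 0.71)] [([568.9, -23.1, 107.9], 0.54)]
ink [([753.3, -86.8, -0.2], 0.9)] [([752.9, -79.1, -1.2], 0.78)]
mug [([362.2, -410.9, 2.7], 0.64)] [([537.3, 200.7, 1.9], 0.39)]
tape [([772.9, 96.2, 5.2], 0.75)] [([770.3, 96.6, -0.7], 0.89)]
tray [([606.4, -278.1, 0.4], 0.87), ([614.1, -536.7, -0.1], 0.61)] [([607.8, -278.2, -2.4], 0.7), ([616.3, -532.3, -3.1], 0.68), ([574.1, -15.7, -0.9], 0.31)]
panel0_mid [([623.9, -323.5, 70.9], 0.7)] []
```

View pics/o32.png

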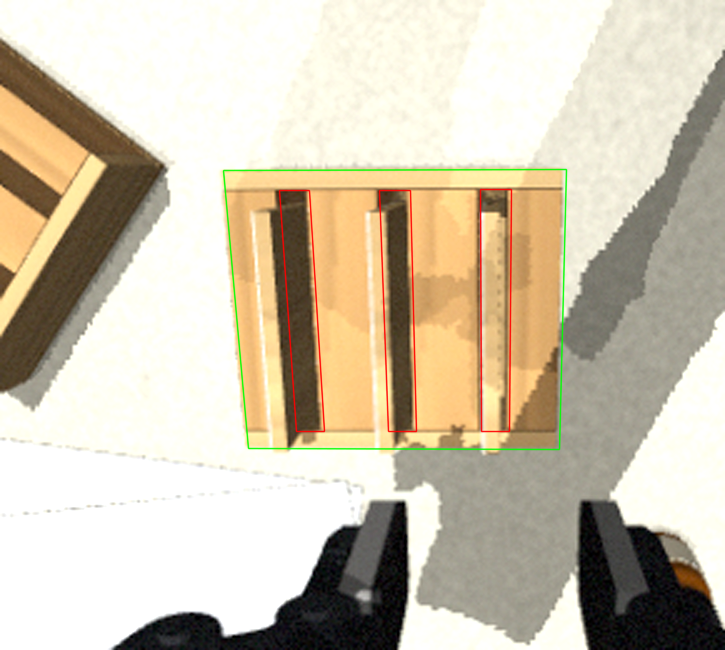

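View pics/s32c.png

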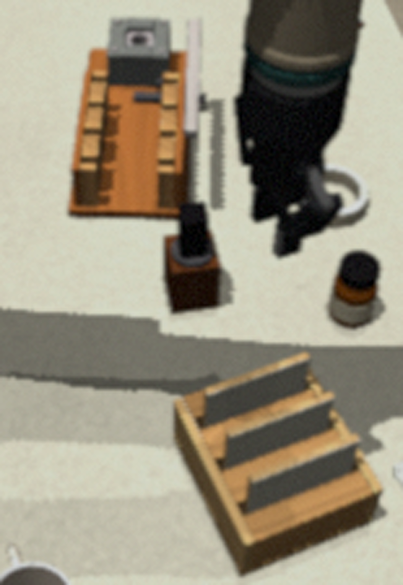

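View pics/t32.png

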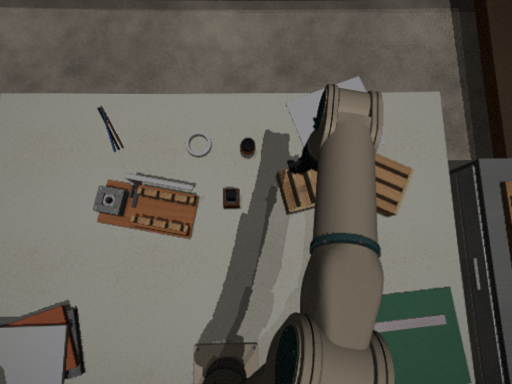

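```bash
python3 - <<'E'
from h import *
for f,po,rp in(("w15",[535.6,203.5,330.4],[-1.57,.002,1.368]),("w28",[550.8,275,171.7],[-1.571,-.001,1.37])):
    p=pic_at(cv2.imread(f"pics/{f}.png"),po,rp)
    g=cv2.GaussianBlur(cv2.cvtColor(p["color"],cv2.COLOR_BGR2GRAY),(0,0),.6).astype(np.float32)
    def samp(X):
        uv=proj(p,X).astype(np.float32);return cv2.remap(g,uv[:,0].copy()[None],uv[:,1].copy()[None],cv2.INTER_LINEAR)[0]
    def pts(c,af,yaw):
        H=hexa(c,af,yaw,64);return np.concatenate([H[i]+(H[(i+1)%6]-H[i])*np.linspace(.1,.9,9)[:,None] for i in range(6)])
    best=[]
    for x in np.arange(566,576,.5):
      for y in np.arange(371,382,.5):
        for a in np.arange(-.4,.65,.03):
            d=samp(pts((x,y),26,a-.2))-samp(pts((x,y),21.2,a-.2));best.append((np.clip(d,0,60).mean(),x,y,a))
    best.sort(reverse=True)
    for b in best[:3]:print(f,np.round(b,2).tolist())
E
```

```text
w15 [59.99, 570.0, 378.0, 0.08]
w15 [59.99, 570.0, 377.5, 0.05]
w15 [59.99, 570.5, 377.5, 0.17]
w28 [60.0, 571.0, 378.0, 0.2]
w28 [60.0, 571.0, 378.0, 0.17]
w28 [60.0, 571.0, 378.0, 0.14]
```

```bash
python3 -c "
from h import *
print(ctrl.finish_job());st()"
```

```text
the job is handed in; nothing more can be done
None
the job is handed in; nothing more can be done
```

The job is handed in at about 57 s of the 210 s allowed: lock open, key back in its stand, and all three panels in the tray. I used the tray nearest the base; the look-alike at about (611, −535) was never touched.

- **Lock:** I turned the key anticlockwise with one regrasp until the torque jumped to about 0.5 N m, which I took as the stop. The later fits of the socket angle are consistent with 6.4 rad, and the bar lies on the outline for 36 mm travel in the wrist picture.
- **Key:** It stands upright in its stand with the collar on top. This was checked in a wrist picture after release and again in the last side picture.
- **Panels:** The three panels came from slots −75, +25 and +75 mm. Each went down until the floor pushed back with 14 to 22 N, at the expected height. The last pictures show all three standing on edge in their bays. They rest with the slight lean the bay clearance allows, and the rack is empty.
- **Tray:** It had been knocked about 3 cm aside before the first panel was placed, so I measured it again. Every later picture matched that position.
- **Bystanders:** The ink jar and the tape roll read the same as at the start, within the networks' error. For the mug, the side camera agrees with its start position; the top camera gave a false low-confidence reading on the rack (0.39), because the arm was hiding the mug.

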